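Load the test station's tray, cover it, shut it and clamp it

ROBOT

A 7-joint arm with a two-finger parallel gripper is mounted at the origin on the work surface. World frame = base frame: x ahead of the robot, y to its left, z up, the work surface at z = 0. Lengths are in m, angles in rad, forces in N, time in s.
With the tool pointing down it reaches from about 0.425 to 0.8 m from the base axis. Payload 8.3 kg.
Tool frame: the origin (TCP) lies at the very end of the fingers, on their centre line; the grasp point (between the pads) lies 19 mm behind it; z points along the fingers, y is the line along which they close (so a half turn about z gives the same grasp; the last joint's range is limited). The gripper opens to 85 mm and grips with 20 to 120 N. Pads are 22 mm wide; open, the fingers measure 114 mm over their backs; the gripper's body (76 mm by 85 mm) begins 54 mm behind the grasp point. The pads swing forward as they close: fully open they stand 13 mm farther back than shut.
Start: joints at [-1.239, 0.383, 0.016, 1.37, -0.006, 1.388, -0.046], TCP at [0.24, 0.577, 0.231] pointing down, gripper open.
Joint ranges: [-2.95, 2.95], [-0.25, 2.06], [-1.52, 1.56], [0.18, 2.33], [-1.44, 4.58], [0.02, 2.06], [-3.01, 3.01]. Speed limits (rad/s): [2.39, 2.39, 3.01, 3.01, 3.14, 3.14, 3.14].

INTERFACE

Orientations are given as a rotation vector (axis times angle).
In Python, from station import r gives the robot as it stands.
- The arm moves only by the tool step_arm, never from a script. Its arguments are lists of equal length, an entry for each row: "linear": the shift along the tool's x, y, z in units of 0.02 m (1.0 is 0.02 m), a list of three; "turn": the turn about the tool's z in units of 0.12 rad (1.0 is 0.12 rad); "fingers": the closure, from -1 (fully open) to 1 (shut). In form: {"linear": [[dx, dy, dz], ...], "turn": [turn, ...], "fingers": [fingers, ...]}. A call has 1 to 8 rows; each row shifts and turns the commanded pose from where the row before left it, along the tool's axes as they then stand; what a row does not reach is not made up. A row lasts 1/12 s, in which the tool goes at most 41.7 mm and 7.16 degrees, less where a joint would pass 70% of its speed; a pose out of reach is approached as far as the arm can. A call with a number of a shift or a turn outside -1 to 1 is refused whole. A call with a gripper value outside its range is refused whole. The fingers move at their own pace and stop on an object; "squeeze" is the grip in N (left out, the last holds). Time passes only in rows, so rows that do not move let the fingers close. It gives the time, the measured TCP pose, the force, the opening and the grip force at its end, in the units of the state.
- r.state(): the state, without advancing time (a new reading comes with each control period).
- r.grab_frame(name): name is "side" or "top" or "wrist"; returns a dict with "frame" (420x560x3 uint8, blue, green, red), "fx", "fy", "cx", "cy" (pixels), "k1" (the pictures are not rectified: a ray, as slopes to the right and down, at radius r is drawn at 1 + k1 r^2 times it, then the intrinsics apply), "rvec" (rotation vector, rad) and "tvec" (3), from world to camera coordinates, as OpenCV has them. Camera axes: x right, y down, z forward; pixel columns grow to the right and rows downward; lengths in m; the calibration is good to about 2 mm. A picture is of the moment at which its call begins. There is no depth.
- r.hand_in(): hands the job in; it is judged then, once.
The state is a dict: "time_s": time; "joint_positions": joint angles; "joint_vel": joint speeds; "joint_torque": joint torques, N m; "tool_pos": TCP position; "tool_rot": TCP orientation; "contact_force": force on the tool from outside, world axes, zero at the start; "wrist_torque": the same for the moment, N m; "gripper_width": finger opening in m; "finger_force": force on a finger pad.
Only numpy, scipy, OpenCV 4.12 (cv2) and the standard library are available. Lean on these libraries where they do the work, as an engineer would, in place of code of your own. Each camera call takes 0.05 s, during which the arm holds its last target. There are 200 camera calls.

TASK

Load the nest in the test station's pulled-out tray: first the finned heat sink, then every circuit-board cassette lying on the bench, one on another, then the pressure plate with its round boss up, each lying flat, right way up and square between the four corner posts. Then put the cover on the posts, slide the tray fully home, and only then swing the clamp bar fully down across the tray's front. Leave the pliers, the terminal block and the screwdriver where they are.

Things in the scene. Friction and masses are not known exactly. Their poses are not given: they have to be found in the camera images.
- station: Blue test station fixed on the bench: base plate 10 mm thick and a hood 134 mm deep, 200 mm wide, 186 mm high (dials on the roof reach 202 mm), with an open front 176 x 172 mm high. Origin on the bench under the nest's place when the tray is shut; -x is the way the tray comes out (front), y across, z up. Hood's front edge at x = -62 mm.
- nest (a point): Centre of the nest's floor in the tray, 30 mm above the bench; moves with the tray; axes as the station's (+x = way in). Four L-shaped steel corner posts stand round a pocket 66 mm along x by 126 mm along y: parts lie with their 120 mm along y, 3 mm of play all round. The tray's front panel begins 70 mm to -x of this point and rises 22 mm above it.
- tray_front (a point): Middle of the outer face of the black bow handle on the tray's front panel (76 mm wide, 18 mm high, standing 35 mm out), 41 mm above the bench; axes as the station's. Push here along +x to shut the tray.
- post_top (a point): Centre of the nest at the height of the post tops, 92 mm above the nest floor; moves with the tray. The posts' legs are 8 mm thick and 25 mm long inside the pocket; between them the long (y) sides are open for 76 mm and the short sides for 16 mm, all the way to the floor, so fingers can straddle a part at the middle of its long sides.
- tray (a joint): How far the tray is pulled out, m: 0 fully home, at most 0.165. It slides with about 3 N of friction and stays where left.
- clamp (a joint): Angle of the clamp bar, rad: 0 is down, level across the front of the shut tray (hard stop); 1.57 is upright; at most 1.9. The stiff hinge (about 0.22 N m of friction) holds it where it is left.
- clamp_pivot (a point): Hinge of the clamp bar, in a steel fork at the station's front corner, 45 mm above the bench (fork top 65 mm); axes as the station's. The hinge axis is x. At joint angle a the bar runs from here along (0, cos a, sin a), so it is swung down towards +y.
- clamp_tip (a point): Free end of the clamp bar, on its centre line, 170 mm from the pivot. The bar is 14 mm square; its last 55 mm is a round black grip 22 mm thick.
- heatsink: Finned aluminium heat sink, 120 x 60 x 22 mm, about 0.32 kg, fins underneath; flat on top. Origin at the centre of its underside; x along the 120 mm, y along the 60 mm, z up. Grip it across the 60 mm.
- cassette1: Circuit-board cassette: flat slab 120 x 60 x 14 mm, a black frame round a green board with low components on top, below the frame's rim, 0.13 kg; any present ones are identical, some may be absent. Origin at the centre of its underside; x along the 120 mm, y along the 60 mm, z up.
- cassette2: Circuit-board cassette: flat slab 120 x 60 x 14 mm, a black frame round a green board with low components on top, below the frame's rim, 0.13 kg; any present ones are identical, some may be absent. Origin at the centre of its underside; x along the 120 mm, y along the 60 mm, z up.
- cassette3: Circuit-board cassette: flat slab 120 x 60 x 14 mm, a black frame round a green board with low components on top, below the frame's rim, 0.13 kg; any present ones are identical, some may be absent. Origin at the centre of its underside; x along the 120 mm, y along the 60 mm, z up.
- plate: Grey pressure plate 120 x 60 x 12 mm with a round boss 40 mm across and 5 mm high on top, 0.18 kg. Origin at the centre of its underside; x along the 120 mm, y along the 60 mm, z up (boss up).
- cover: Aluminium cover: plate 86 x 146 x 6 mm, under it a block 60 x 120 x 8 mm that drops between the corner posts while the plate rests on them, on top a black bar handle 20 (x) x 70 (y) x 25 mm high. Origin: centre of the block's underside (plate top +14, handle top +39 mm); seated it is 84 mm above the nest floor. y along the 146 mm, goes along the nest's y; z up. 0.28 kg. Clears the tallest stack.
- pliers: Bystander: pliers with blue grips, about 160 mm long, lying on the bench.
- terminals: Bystander: green terminal block, 18 x 60 x 22 mm.
- driver: Bystander: screwdriver lying on the bench.
Not all that is in view belongs to the job. What is shaped like the cassette3 but red is not meant.

How it is judged:
On the way, in this order (a step that is already met when the one before it is completed fails the run):
1. the heat sink lies on the nest floor between the posts (horizontal distance between heatsink and nest below 0.006 m and z of heatsink in the frame of nest between -0.004 and 0.004 m and angle between heatsink's own z axis and vertical below 0.06 rad and angle between the x axis of heatsink and the y axis of nest, either way round below 0.12 rad and contact force between the fingers and heatsink below 0.3 N), for 0.2 s.
2. every cassette present lies flat on the stack (horizontal distance between each of cassette1, cassette2, cassette3 and nest below 0.006 m and z of cassette1 in the frame of nest between 0.018 and 0.055 m and angle between each of cassette1, cassette2, cassette3's own z axis and vertical below 0.06 rad and angle between the x axis of each of cassette1, cassette2, cassette3 and the y axis of nest, either way round below 0.12 rad and z of cassette2 in the frame of nest between 0.018 and 0.055 m and z of cassette3 in the frame of nest between 0.018 and 0.055 m and contact force between the fingers and cassette1 below 0.3 N and contact force between the fingers and cassette2 below 0.3 N and contact force between the fingers and cassette3 below 0.3 N), for 0.2 s.
3. the pressure plate lies on top of the cassettes, boss up (horizontal distance between plate and nest below 0.006 m and z of plate in the frame of nest between 0.032 and 0.069 m and angle between plate's own z axis and vertical below 0.06 rad and angle between the x axis of plate and the y axis of nest, either way round below 0.12 rad and z of plate in the frame of cassette1 above 0.01 m and z of plate in the frame of cassette2 above 0.01 m and z of plate in the frame of cassette3 above 0.01 m and contact force between the fingers and plate below 0.3 N), for 0.2 s.
4. the cover rests on the posts, let go (horizontal distance between cover and nest below 0.006 m and z of cover in the frame of nest between 0.08 and 0.088 m and angle between cover's own z axis and vertical below 0.06 rad and angle between the y axis of cover and the y axis of nest, either way round below 0.12 rad and contact force between the fingers and cover below 0.3 N), for 0.2 s.
5. the tray is fully home (value of joint tray below 0.006 m), for 0.2 s.
6. the clamp bar is down (value of joint clamp below 0.08 rad), for 0.2 s.
At the end, for the whole second after the job is handed in: Heat sink on the nest floor, every present cassette above it, the pressure plate (boss up) above them, all within 6 mm of the nest's centre line and lying flat; cover resting on the posts; tray within 6 mm of fully home; clamp bar within 0.08 rad of down (horizontal distance between each of heatsink, cassette1, cassette2, cassette3, plate, cover and nest below 0.006 m and z of heatsink in the frame of nest between -0.004 and 0.004 m and angle between each of heatsink, cassette1, cassette2, cassette3, plate, cover's own z axis and vertical below 0.06 rad and angle between the x axis of each of heatsink, cassette1, cassette2, cassette3, plate and the y axis of nest, either way round below 0.12 rad and z of cassette1 in the frame of nest between 0.018 and 0.055 m and z of cassette2 in the frame of nest between 0.018 and 0.055 m and z of cassette3 in the frame of nest between 0.018 and 0.055 m and z of plate in the frame of nest between 0.032 and 0.069 m and z of plate in the frame of cassette1 above 0.01 m and z of plate in the frame of cassette2 above 0.01 m and z of plate in the frame of cassette3 above 0.01 m and z of cover in the frame of nest between 0.08 and 0.088 m and angle between the y axis of cover and the y axis of nest, either way round below 0.12 rad and value of joint tray below 0.006 m and value of joint clamp below 0.08 rad and linear speed of cover below 0.02 m/s); the robot touches nothing.
It fails at once if a bystander was moved more than 40 mm (distance of any of pliers, terminals, driver from where it was at the start of the episode above 0.04 m).
Of cassette1, cassette2, cassette3 only 1 to 3 are there at a start; the rules pass over those that are not, and their reading is None.
At some moment in a run one of cassette1, cassette2, cassette3, plate, cover may be knocked a few centimetres aside while the robot is not near it.
Once in a run the grip may slacken for a moment while it holds something.
It also fails if it takes over 210 s, if anything falls off the work surface, if the arm or the gripper's body presses on something with over 40 N, if the wrist force passes 120 N, or if a joint passes its speed limit or range.

## Working session

There is one attempt and no reset: what is moved stays moved. The work goes in short steps, Python scripts to look and compute and a tool call to move; the robot and the scene stay as the last step left them, time stands still between calls to the robot, and variables do not carry over. Pictures are saved under pics/ and viewed, at most 14 in all, crops included, and the job is handed in when it is done.

Besides the shell and the picture viewer there is one more tool, called after "Request:" as name(argument=value, ...) on one line, values as JSON. step_arm: Moves the arm, as the interface text tells. Shifts and turns lie within -1 to 1; 1 stands for 0.02 m of shift or 0.12 rad of turn. Its arguments: {"type":"object","properties":{"linear":{"type":"array"},"turn":{"type":"array"},"fingers":{"type":"array"},"squeeze":{"type":"number"}},"required":["linear","turn","fingers"]}

```bash
ls; mkdir -p pics; cat > h.py <<'E'
import numpy as np, cv2
from station import r
def grab(n):
    g=r.grab_frame(n); g['R']=cv2.Rodrigues(np.array(g['rvec'],float))[0]; g['t']=np.array(g['tvec'],float).ravel(); return g
def ray(g,u,v):
    xd,yd=(u-g['cx'])/g['fx'],(v-g['cy'])/g['fy']; x,y=xd,yd
    for _ in range(30):
        s=1+g['k1']*(x*x+y*y); x,y=xd/s,yd/s
    d=g['R'].T@np.array([x,y,1.]); return -g['R'].T@g['t'], d/np.linalg.norm(d)
def onz(g,u,v,z):
    o,d=ray(g,u,v); return o+d*(z-o[2])/d[2]
def tri(gs,uvs):
    A=np.zeros((3,3));b=np.zeros(3);L=[]
    for g,(u,v) in zip(gs,uvs):
        o,d=ray(g,u,v);P=np.eye(3)-np.outer(d,d);A+=P;b+=P@o;L.append((o,P))
    p=np.linalg.solve(A,b); return p,[np.linalg.norm(P@(p-o)) for o,P in L]
def proj(g,p):
    c=g['R']@np.array(p,float)+g['t']; x,y=c[0]/c[2],c[1]/c[2]; s=1+g['k1']*(x*x+y*y)
    return np.array([g['fx']*x*s+g['cx'],g['fy']*y*s+g['cy']])
E
python3 - <<'E'
from h import *
for n in('side','top','wrist'):
    g=grab(n); cv2.imwrite(f'pics/{n}0.png',g['frame']); print(n,-g['R'].T@g['t'],g['R'][2],g['fx'],g['k1'])
print(r.state())
E
```

```text
pics
side [1.15587506 0.23009103 1.18465134] [-0.50229588 -0.18191755 -0.84534304] 477.08648759831516 0.013470980869816705
top [0.30499121 0.01062925 1.57476171] [ 0.15005413 -0.00851159 -0.98864114] 496.5935106359749 -0.1635240843034567
wrist [0.16510311 0.60897972 0.37316759] [ 0.29317283 -0.1236935  -0.94802406] 335.4213803110329 -0.025078192200105966
{'time_s': 0.15, 'joint_positions': array([-1.23888156,  0.38404579,  0.01641969,  1.37088819, -0.00631385,
        1.38816345, -0.04652907]), 'joint_vel': array([ 0.00109975, -0.00233496, -0.00101694, -0.0018347 ,  0.00050701,
        0.00063216,  0.00134202]), 'joint_torque': array([ 1.94412787e-03, -6.28155756e+01,  8.45478550e-01, -3.72171378e+01,
        1.66647567e-02,  1.08790319e-02, -6.16143126e-06]), 'tool_pos': array([0.24023764, 0.57658682, 0.23051956]), 'tool_rot': array([-6.16112902e-01, -3.08030629e+00,  2.24537390e-03]), 'contact_force': array([ 0.34839874, -0.81791991,  0.21627964]), 'wrist_torque': array([ 0.00080509, -0.00138533,  0.02952767]), 'finger_force': 0.0, 'gripper_width': 0.08569261146242994}
```

View pics/side0.png

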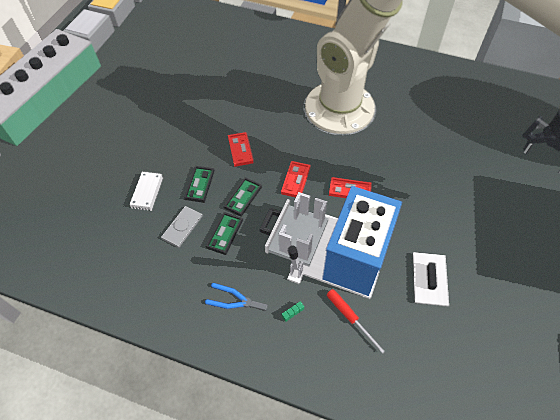

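View pics/top0.png

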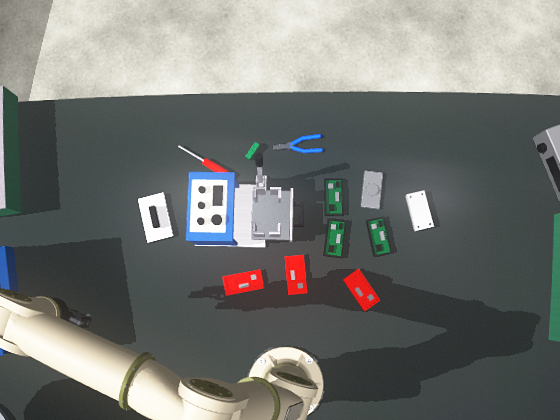

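The side view shows the tray with its posts at (300,230), the clamp bar upright at (294,262), and the blue hood at (365,240). Green cassettes are at (200,184), (242,195) and (224,233). The plate is at (182,226), the white heat sink at (146,190), the cover at (430,278), and three red decoys at (240,148), (295,178) and (350,187). In the top view the same things are at: cassettes (335,197), (337,238), (378,237); plate (372,190); heat sink (421,210); cover (155,217); nest (270,213). I'll enlarge a crop to confirm.

```bash
python3 - <<'E'
from h import *
s=cv2.imread('pics/side0.png');t=cv2.imread('pics/top0.png')
a=cv2.resize(s[130:315,120:460],(800,435),interpolation=cv2.INTER_CUBIC)
b=cv2.resize(t[130:265,130:445],(800,343),interpolation=cv2.INTER_CUBIC)
cv2.imwrite('pics/c1.png',a); cv2.imwrite('pics/c2.png',b)
E
```

```text
(no output)
```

View pics/c1.png

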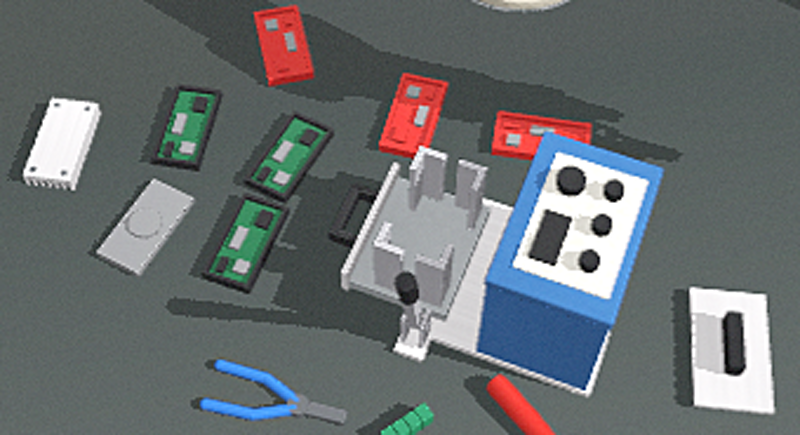

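View pics/c2.png

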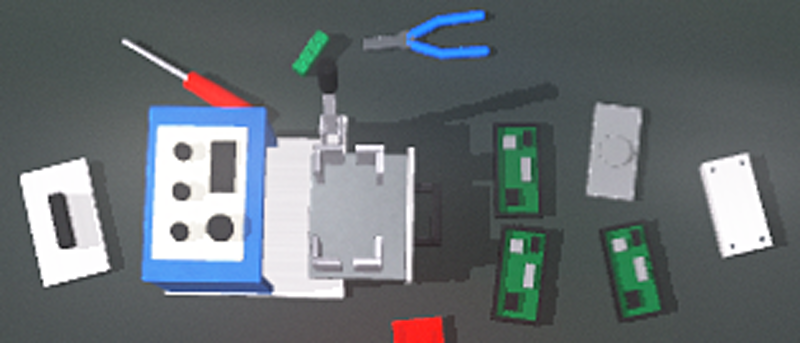

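The crops show three upright green cassettes, which fit "green board in a black frame"; the red ones at (240,148), (295,178), (350,187) in the side view don't. The heat sink has its fins down, the plate's boss is up, and the clamp bar is upright. Next I'll take coarse measurements from both views.

```bash
cat >> h.py <<'E'
def rect(img,seed,kind,roi=45):
    hsv=cv2.cvtColor(img,cv2.COLOR_BGR2HSV)
    H,S,V=[hsv[...,i].astype(int) for i in range(3)]
    m={'green':(H>45)&(H<85)&(S>90)&(V>50),'white':(S<40)&(V>200),'grey':(S<45)&(V>105)&(V<215),'blue':(H>95)&(H<125)&(S>110)}[kind].astype(np.uint8)
    k=np.zeros_like(m);u,v=map(int,seed);k[max(0,v-roi):v+roi,max(0,u-roi):u+roi]=1
    m=cv2.morphologyEx(m*k,cv2.MORPH_CLOSE,np.ones((5,5),np.uint8))
    cs,_=cv2.findContours(m,cv2.RETR_EXTERNAL,cv2.CHAIN_APPROX_NONE)
    c=min(cs,key=lambda c:-cv2.pointPolygonTest(c,(float(u),float(v)),True))
    return cv2.minAreaRect(cv2.convexHull(c)),c
def quad(c):  # 4 corners of a contour by approx
    h=cv2.convexHull(c)
    for e in np.arange(.01,.2,.005):
        q=cv2.approxPolyDP(h,e*cv2.arcLength(h,True),True)
        if len(q)<=4: break
    return q.reshape(-1,2).astype(float)
E
cat > m.py <<'E'
from h import *
gs,gt=grab('side'),grab('top')
O={'c1':('green',(335,197),(224,233)),'c2':('green',(337,238),(242,195)),'c3':('green',(378,237),(200,184)),'plate':('grey',(366,195),(177,231)),'hs':('white',(421,210),(147,188)),'cover':('white',(146,222),(420,265))}
for n,(k,t,s) in O.items():
    a,ca=rect(gt['frame'],t,k,30);b,cb=rect(gs['frame'],s,k,32)
    p,e=tri([gt,gs],[a[0],b[0]])
    q=cv2.boxPoints(a); w=np.array([onz(gt,*x,p[2]) for x in q]); 
    L=[np.linalg.norm(w[i]-w[(i+1)%4]) for i in range(4)]; i=int(np.argmax(L)); d=w[i]-w[(i+1)%4]
    print(n,p.round(4),'err',round(e[0]*1e3,1),'LxW',np.round(L[:2],3),'yaw deg',round(np.degrees(np.arctan2(d[1],d[0]))%180,1), a[0],b[0])
E
python3 m.py
```

```text
c1 [ 0.5839 -0.1652  0.0056] err 1.2 LxW [0.049 0.108] yaw deg 178.0 (333.5, 196.5) (224.00006103515625, 232.00003051757812)
c2 [ 0.4508 -0.1648  0.0065] err 1.1 LxW [0.11 0.05] yaw deg 171.8 (334.7560729980469, 237.6951141357422) (242.3657684326172, 195.4060516357422)
c3 [ 0.4527 -0.307   0.0045] err 0.7 LxW [0.051 0.111] yaw deg 9.7 (378.9829406738281, 236.2536163330078) (199.00001525878906, 183.0)
plate [ 0.6072 -0.2919  0.003 ] err 3.9 LxW [0.124 0.064] yaw deg 171.5 (371.2673645019531, 189.32672119140625) (179.34828186035156, 225.88873291015625)
hs [ 0.534  -0.4418  0.0091] err 0.7 LxW [0.065 0.122] yaw deg 11.8 (419.1597900390625, 210.22406005859375) (146.03846740722656, 190.30767822265625)
cover [0.5234 0.4068 0.0248] err 0.4 LxW [0.087 0.149] yaw deg 13.4 (154.87400817871094, 217.0265350341797) (430.4293518066406, 274.0203857421875)
```

Request:
step_arm(linear=[[0,0,-1],[0,0,-1],[0,0,-1],[0,0,-1]], turn=[-0.82,-0.82,-0.82,-0.83], fingers=[-1,-1,-1,-1])

```text
time_s: 0.58
tool_pos: [0.2403, 0.5767, 0.312]
tool_rot: [0.008, -3.141, 0.001]
contact_force: [-0.2, 1.2, -0.0]
gripper_width: 0.0853
finger_force: 0.0
```

Request:
step_arm(linear=[[-0.52,-1,0],[-0.52,-1,0],[-0.52,-1,0],[-0.52,-1,0],[-0.52,-1,0],[-0.52,-1,0],[-0.52,-1,0],[-0.52,-1,0]], turn=[0,0,0,0,0,0,0,0], fingers=[-1,-1,-1,-1,-1,-1,-1,-1])

```text
time_s: 1.25
tool_pos: [0.3239, 0.4158, 0.3112]
tool_rot: [-0.0, -3.141, 0.0]
contact_force: [-0.4, -0.3, 1.3]
gripper_width: 0.0849
finger_force: 0.0
```

Request:
step_arm(linear=[[-0.52,-1,0],[-0.52,-1,0],[-0.52,-1,0],[-0.52,-1,0],[-0.52,-1,0],[-0.52,-1,0],[-0.52,-1,0],[-0.52,-1,0]], turn=[0,0,0,0,0,0,0,0], fingers=[-1,-1,-1,-1,-1,-1,-1,-1])

```text
time_s: 1.92
tool_pos: [0.4071, 0.2558, 0.3113]
tool_rot: [0.0, -3.142, -0.0]
contact_force: [-0.5, 0.2, 0.1]
gripper_width: 0.0853
finger_force: 0.0
```

Request:
step_arm(linear=[[-0.52,-1,0],[-0.52,-1,0],[-0.52,-1,0],[-0.52,-1,0],[-0.52,-1,0],[-0.52,-1,0],[-0.52,-1,0],[-0.52,-1,0]], turn=[0,0,0,0,0,0,0,0], fingers=[-1,-1,-1,-1,-1,-1,-1,-1])

```text
time_s: 2.58
tool_pos: [0.4903, 0.0959, 0.3113]
tool_rot: [-0.0, 3.142, 0.0]
contact_force: [0.4, 0.3, 0.2]
gripper_width: 0.0854
finger_force: 0.0
```

Request:
step_arm(linear=[[-0.5,-1,0],[-0.5,-1,0],[-0.5,-0.5,0],[0,0,0.5],[0,0,1],[0,0,1],[0,0,0],[0,0,0]], turn=[0,0,0,0,0,0,0,0], fingers=[-1,-1,-1,-1,-1,-1,-1,-1])

```text
time_s: 3.25
tool_pos: [0.5189, 0.0476, 0.2604]
tool_rot: [0.001, -3.139, 0.001]
contact_force: [-0.1, -1.3, 0.6]
gripper_width: 0.0852
finger_force: 0.0
```

```bash
cat >> h.py <<'E'
from scipy.spatial.transform import Rotation as Ro
def pose():
    s=r.state(); R=Ro.from_rotvec(s['tool_rot']).as_matrix(); return np.array(s['tool_pos']),R,s
def go(p=None,yaw=None):
    """yaw: direction (deg) of tool x minus 180, i.e. ccw turn from 'aligned'. prints total shift in units (tool axes now) and turn units"""
    t,R,s=pose(); y0=(np.degrees(np.arctan2(R[1,0],R[0,0]))%360)-180
    print('t',round(s['time_s'],2),'tcp',t.round(4),'yaw',round(y0,2),'w',round(s['gripper_width'],4),'F',s['contact_force'].round(1),'tilt',R[2].round(3))
    if p is not None:
        print('shift units after... now-axes',(R.T@(np.array(p)-t)/.02).round(2),'turn',None if yaw is None else round(-np.radians(yaw-y0)/.12,2))
        if yaw is not None:
            R2=Ro.from_euler('z',yaw-y0,degrees=True).as_matrix()@R; print('  in axes after turn',(R2.T@(np.array(p)-t)/.02).round(2))
E
python3 - <<'E'
from h import *
go(); g=grab('wrist'); np.save('w1.npy',g,allow_pickle=True); cv2.imwrite('pics/w1.png',cv2.resize(g['frame'],(800,600)))
E
```

```text
t 3.25 tcp [0.5189 0.0476 0.2604] yaw 0.05 w 0.0852 F [-0.1 -1.3  0.6] tilt [ 0.003 -0.    -1.   ]
```

View pics/w1.png

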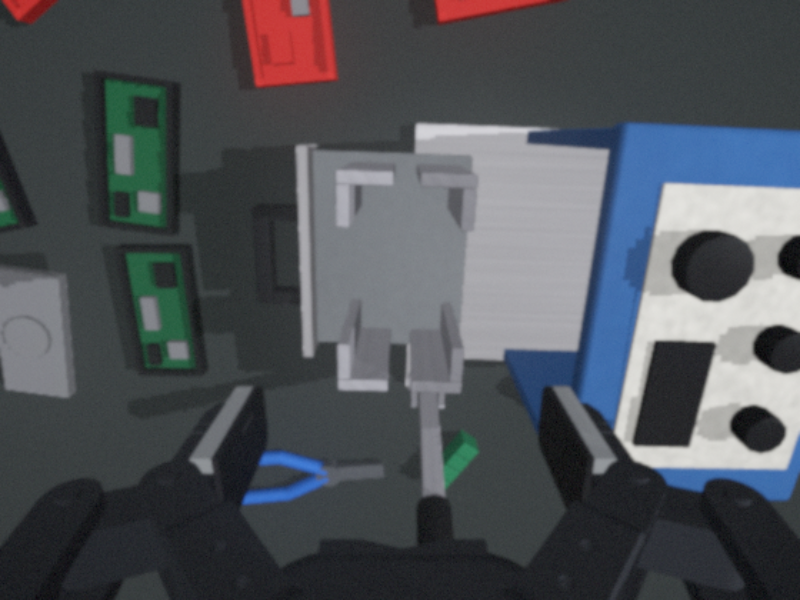

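The wrist view at 800x600 shows the post tops with outer corners near (337,170), (476,175), (340,390) and (460,388). The clamp bar is upright at (428,450) and the handle at (262,255).

```bash
python3 - <<'E'
from h import *
g=np.load('w1.npy',allow_pickle=True).item()
P=[(337,170),(476,175),(340,390),(460,388)]
W=[onz(g,u*.7,v*.7,.122) for u,v in P]; print(np.round(W,4), np.mean(W,0).round(4))
for n,(u,v),z in [('panel near',(297,147),.052),('panel far',(304,357),.052),('hood n',(623,124),.186),('hood f',(580,470),.186),('handle',(256,207),.05),('handle',(256,303),.05),('tip',(433,505),.215),('fork',(428,405),.065)]: print(n,onz(g,u*.7,v*.7,z).round(4))
c=g['frame'][95:285,195:345]; cv2.imwrite('pics/w1c.png',cv2.resize(c,None,fx=3.1,fy=3.1,interpolation=cv2.INTER_CUBIC))
E
```

```text
[[0.457  0.011  0.122 ]
 [0.4597 0.0905 0.122 ]
 [0.5989 0.0071 0.122 ]
 [0.5973 0.0867 0.122 ]] [0.5282 0.0488 0.122 ]
panel near [ 0.446  -0.0258  0.052 ]
panel far [ 0.6088 -0.0311  0.052 ]
hood n [0.433  0.1434 0.186 ]
hood f [0.6121 0.146  0.186 ]
handle [ 0.4883 -0.0592  0.05  ]
handle [ 0.5632 -0.0663  0.05  ]
tip [0.6093 0.0634 0.215 ]
fork [0.6451 0.0692 0.065 ]
```

View pics/w1c.png

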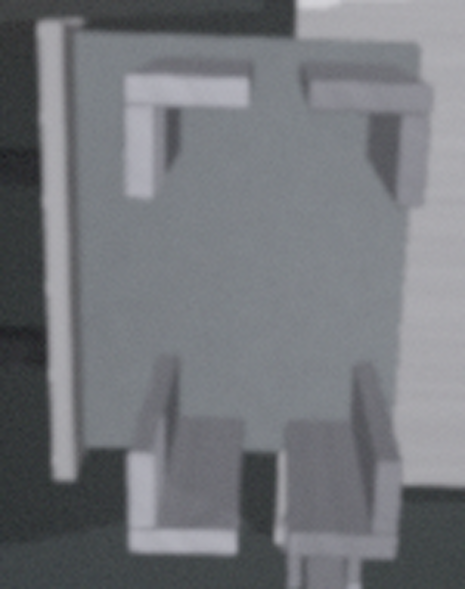

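The crop (3.1x) puts the outer corners at (125,74), (433,84), (130,553), (397,556) and the inner ones at (155,105), (398,112), (155,529), (374,534). I'll fit those, then move to a second viewpoint over the near side to check heights.

```bash
cat > fit.py <<'E'
from h import *
def fit(W,ref):
    # rigid 2D fit ref(world-aligned nest frame: x=-stationy) -> W
    W=np.array(W)[:,:2];ref=np.array(ref,float);a=W-W.mean(0);b=ref-ref.mean(0)
    th=np.arctan2((b[:,0]*a[:,1]-b[:,1]*a[:,0]).sum(),(b*a).sum()); c,s=np.cos(th),np.sin(th);R=np.array([[c,-s],[s,c]])
    t=W.mean(0)-R@ref.mean(0); return t,np.degrees(th),W-(ref@R.T+t)
REF=[(-.071,-.041),(-.071,.041),(.071,-.041),(.071,.041),(-.063,-.033),(-.063,.033),(.063,-.033),(.063,.033)]
E
python3 - <<'E'
from fit import *
g=np.load('w1.npy',allow_pickle=True).item()
P=np.array([(125,74),(433,84),(130,553),(397,556),(155,105),(398,112),(155,529),(374,534)])/3.1+[195,95]-.35
for z in(.117,.122,.127):
    W=[onz(g,u,v,z) for u,v in P]; t,a,e=fit(W,REF); print(z,t.round(4),round(a,2),'rms mm',(e.std()*1e3).round(2))
print((e*1e3).round(1))
E
```

```text
0.117 [0.5302 0.0486] -1.55 rms mm 0.9
0.122 [0.5286 0.0486] -1.55 rms mm 0.42
0.127 [0.527  0.0486] -1.55 rms mm 1.18
[[ 1.4  1.4]
 [ 1.6 -0.9]
 [-0.8  0.7]
 [-2.  -0.9]
 [ 1.1  1.1]
 [ 1.  -1.5]
 [-1.1  0.3]
 [-1.3 -0.3]]
```

Request:
step_arm(linear=[[1,-1,0],[1,-1,0],[1,-1,0],[0,0,0],[0,0,0]], turn=[0,0,0,0,0], fingers=[-1,-1,-1,-1,-1])

```text
time_s: 3.72
tool_pos: [0.4601, -0.014, 0.2632]
tool_rot: [0.003, 3.138, 0.002]
contact_force: [0.1, 1.4, -0.5]
gripper_width: 0.0854
finger_force: 0.0
```

```bash
python3 - <<'E'
from fit import *
go(); g=grab('wrist'); np.save('w2.npy',g,allow_pickle=True)
c=proj(g,[.5285,.049,.122]); print(c)
u,v=(c-[90,100]).astype(int); print(u,v)
cv2.imwrite('pics/w2c.png',cv2.resize(g['frame'][v:v+190,u:u+180],None,fx=3.1,fy=3.1,interpolation=cv2.INTER_CUBIC))
E
```

```text
t 3.72 tcp [ 0.4601 -0.014   0.2632] yaw -0.12 w 0.0854 F [ 0.1  1.4 -0.5] tilt [-0.003  0.002 -1.   ]
[347.14820839 259.4941073 ]
257 159
```

View pics/w2c.png

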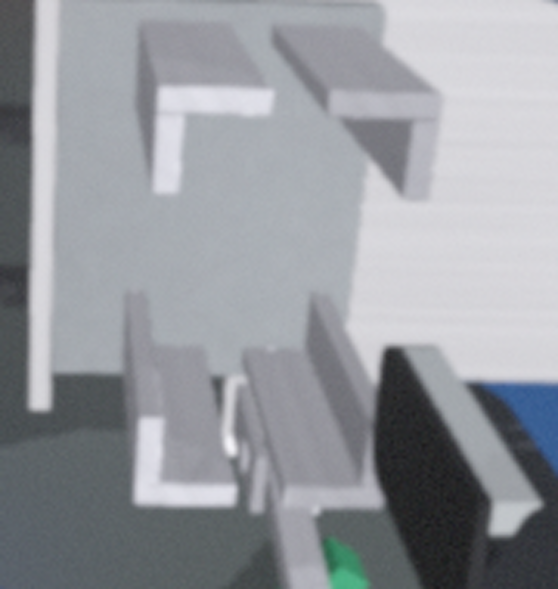

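The second view crop gives outer corners (157,86), (441,94), (134,503), (382,507) and inner corners (184,112), (411,116), (160,483), (357,486). I'll triangulate these with the first view, and work out the approach to the heat sink.

```bash
python3 - <<'E'
from fit import *
g=np.load('w1.npy',allow_pickle=True).item();g2=np.load('w2.npy',allow_pickle=True).item()
P=np.array([(125,74),(433,84),(130,553),(397,556),(155,105),(398,112),(155,529),(374,534)])/3.1+[195,95]-.35
Q=np.array([(157,86),(441,94),(134,503),(382,507),(184,112),(411,116),(160,483),(357,486)])/3.1+[257,159]-.35
for z in(.117,.122,.127):
    W=[onz(g2,u,v,z) for u,v in Q]; t,a,e=fit(W,REF); print(z,t.round(4),round(a,2),'rms mm',(e.std()*1e3).round(2))
T=[tri([g,g2],[p,q])[0] for p,q in zip(P,Q)]; print(np.round(T,4)); print(fit(T,REF)[:2],np.mean(T,0))
go([.52,-.43,.28],11.8)
E
```

```text
0.117 [0.531  0.0491] -1.69 rms mm 0.8
0.122 [0.5283 0.048 ] -1.69 rms mm 0.5
0.127 [0.5257 0.0469] -1.69 rms mm 1.29
[[0.4569 0.0099 0.1206]
 [0.4595 0.0914 0.1202]
 [0.6003 0.0054 0.1193]
 [0.6006 0.0874 0.1213]
 [0.4648 0.0177 0.1204]
 [0.4663 0.0828 0.1209]
 [0.5909 0.0137 0.1213]
 [0.5967 0.0806 0.115 ]]
(array([0.5295025 , 0.04861379]), np.float64(-1.634731828422853)) [0.5295025  0.04861379 0.11988012]
t 3.77 tcp [ 0.4606 -0.0128  0.2629] yaw -0.02 w 0.0853 F [0.2 1.6 0.3] tilt [-0.003  0.001 -1.   ]
shift units after... now-axes [ -2.98 -20.86  -0.87] turn -1.72
  in axes after turn [  1.35 -21.02  -0.89]
```

Request:
step_arm(linear=[[0,0,0],[0,0,0],[0.11,-1,0],[0.11,-1,0],[0.11,-1,0],[0.11,-1,0],[0.11,-1,0],[0.11,-1,0]], turn=[-0.86,-0.86,0,0,0,0,0,0], fingers=[-1,-1,-1,-1,-1,-1,-1,-1])

```text
time_s: 4.43
tool_pos: [0.4729, -0.1331, 0.2619]
tool_rot: [-0.327, 3.124, -0.001]
contact_force: [-0.1, -0.8, -0.2]
gripper_width: 0.0853
finger_force: 0.0
```

Request:
step_arm(linear=[[0.11,-1,0],[0.11,-1,0.3],[0.11,-1,0.3],[0.11,-1,0.3],[0.11,-1,0.3],[0.11,-1,0.3],[0.11,-1,0.3],[0.11,-1,0.3]], turn=[0,0,0,0,0,0,0,0], fingers=[-1,-1,-1,-1,-1,-1,-1,-1])

```text
time_s: 5.1
tool_pos: [0.4889, -0.2934, 0.2192]
tool_rot: [-0.328, 3.124, -0.001]
contact_force: [0.9, -0.1, -0.2]
gripper_width: 0.0853
finger_force: 0.0
```

Request:
step_arm(linear=[[0.11,-1,0.3],[0.11,-1,0.3],[0.11,-1,0.4],[0.11,-1,0.4],[0.11,-1,0.4],[0.11,-1,0.4],[0.11,-0.8,0.4],[0,0,0]], turn=[0,0,0,0,0,0,0,0], fingers=[-1,-1,-1,-1,-1,-1,-1,-1])

```text
time_s: 5.77
tool_pos: [0.4997, -0.4318, 0.1649]
tool_rot: [0.321, -3.122, 0.0]
contact_force: [-1.0, 0.3, -0.1]
gripper_width: 0.0854
finger_force: 0.0
```

Request:
step_arm(linear=[[0,0,0],[0,0,0]], turn=[0,0], fingers=[-1,-1])

```text
time_s: 5.93
tool_pos: [0.5013, -0.4286, 0.1673]
tool_rot: [-0.327, 3.124, 0.001]
contact_force: [0.0, 0.2, 0.1]
gripper_width: 0.086
finger_force: 0.0
```

```bash
cat > look.py <<'E'
import sys
from fit import *
# look.py kind x y ztop [hs L W]: measure rect in wrist view near world point
kind,x,y,z,L,W=sys.argv[1],*map(float,sys.argv[2:7])
go(); g=grab('wrist'); s=proj(g,[x,y,z]); off=np.array(list(map(float,sys.argv[7:9]))) if len(sys.argv)>8 else np.zeros(2)
rc,c=rect(g['frame'],s+off,kind,130); print('seed',s.round(0),'rect',np.round(rc[0],1),np.round(rc[1],1))
np.save('last.npy',g,allow_pickle=True)
h=cv2.convexHull(c).reshape(-1,2).astype(float)
for zz in(z-.005,z,z+.005):
    wp=np.array([onz(g,u,v,zz)[:2] for u,v in h],np.float32); (cx,cy),(a,b),ang=cv2.minAreaRect(wp*1000)
    if a<b: ang+=90;a,b=b,a
    ang=(ang+90)%180-90
    print('z',round(zz,3),'ctr',round(cx/1e3,4),round(cy/1e3,4),'LxW',round(a,1),round(b,1),'yaw',round(ang,2))
E
python3 look.py white .534 -.4418 .022 .12 .06; python3 -c "
from h import *;g=np.load('last.npy',allow_pickle=True).item();cv2.imwrite('pics/hs.png',g['frame'])"
```

```text
t 5.93 tcp [ 0.5013 -0.4286  0.1673] yaw 11.94 w 0.086 F [0.  0.2 0.1] tilt [-0.  0. -1.]
seed [259. 220.] rect [259.  217.5] [125.  70.]
z 0.017 ctr 0.5374 -0.4405 LxW 125.2 62.9 yaw 11.84
z 0.022 ctr 0.5354 -0.4406 LxW 123.1 61.8 yaw 11.84
z 0.027 ctr 0.5334 -0.4407 LxW 121.0 60.7 yaw 11.84
```

View pics/hs.png

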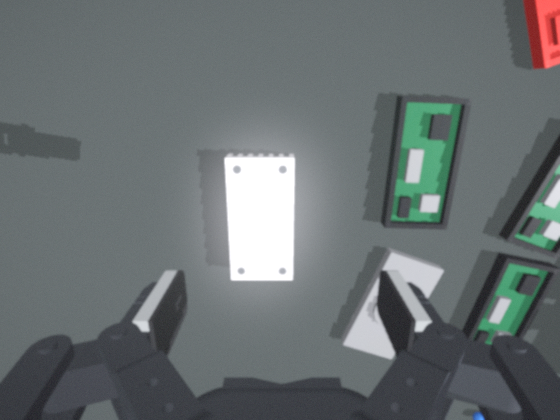

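The wrist view shows the heat sink with its top corners near (226,158), (294,158), (230,280) and (293,280). The detected hull also took in the fin ends at v=153, so the true centre is about (0.537, -0.440) at yaw 11.9°. The width agrees at z=0.022. I'll grasp it.

Request:
step_arm(linear=[[-0.8,-0.46,1],[-0.83,-0.47,1],[0,0,1],[0,0,1],[0,0,1],[0,0,1],[0,0,1],[0,0,0.7]], turn=[0,0,0,0,0,0,0,0], fingers=[-1,-1,-1,-1,-1,-1,-1,-1])

```text
time_s: 6.65
tool_pos: [0.5366, -0.4393, 0.012]
tool_rot: [-0.327, 3.124, 0.002]
contact_force: [-0.7, 0.6, -1.1]
gripper_width: 0.0854
finger_force: 0.0
```

Request:
step_arm(linear=[[0,0,0.5],[0,0,0],[0,0,0],[0,0,0],[0,0,0],[0,0,0],[0,0,0],[0,0,0]], turn=[0,0,0,0,0,0,0,0], fingers=[-1,-1,-1,1,1,1,1,1], squeeze=60)

```text
time_s: 7.32
tool_pos: [0.5366, -0.4421, 0.0053]
tool_rot: [-0.323, 3.123, -0.003]
contact_force: [0.2, 0.6, 6.5]
gripper_width: 0.0582
finger_force: 66.8
```

Request:
step_arm(linear=[[0,0,0],[0,0,0],[0,0,-0.5],[0,0,-1],[0,0,-1],[0,0,-0.5],[0,0,0],[0,0,0]], turn=[0,0,0,0,0,0,0,0], fingers=[1,1,1,1,1,1,1,1])

```text
time_s: 7.98
tool_pos: [0.5359, -0.4413, 0.0636]
tool_rot: [-0.324, 3.124, -0.001]
contact_force: [-0.4, -0.6, -4.3]
gripper_width: 0.0587
finger_force: 65.8
```

```bash
python3 - <<'E'
from h import *
go([.5285,.0485,.25],-1.6); g=grab('wrist'); cv2.imwrite('pics/hs2.png',g['frame'])
E
```

```text
t 7.98 tcp [ 0.5359 -0.4413  0.0636] yaw 11.83 w 0.0587 F [-0.4 -0.6 -4.3] tilt [-0.001 -0.    -1.   ]
shift units after... now-axes [-4.66 24.04 -9.33] turn 1.95
  in axes after turn [ 1.05 24.46 -9.33]
```

View pics/hs2.png

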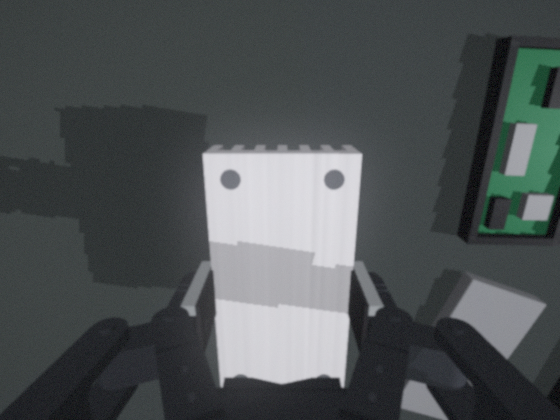

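The heat sink is held level. Its near top edge runs from (206,153) to (359,153), so I can compute its offset in the hand from that.

```bash
cat >> h.py <<'E'
def near_edge(g,uv,z):
    t,R,s=pose(); w=np.mean([onz(g,*p,z) for p in uv],0); d=R.T@(w-t); wd=np.linalg.norm(np.diff([onz(g,*p,z) for p in uv],axis=0)); 
    e=np.subtract(*[onz(g,*p,z) for p in uv[::-1]]); l=R.T@e
    print('edge mid in tool mm',(d*1e3).round(1),'width',round(wd*1e3,1),'edge angle deg',np.degrees(np.arctan2(l[0],l[1])).round(2))
E
python3 - <<'E'
from h import *
g=grab('wrist'); near_edge(g,[(205.5,153),(359,153)],.0636-.0053+.022)
E
```

```text
edge mid in tool mm [ 60.    0.6 -18.4] width 57.4 edge angle deg -0.01
```

Request:
step_arm(linear=[[0,0,-1],[0,0,-1],[0,1,-1],[0,1,-1],[0,1,-1],[0.1,1,-0.5],[0.1,1,0],[0.1,1,0]], turn=[0.97,0.98,0,0,0,0,0,0], fingers=[1,1,1,1,1,1,1,1])

```text
time_s: 8.75
tool_pos: [0.5328, -0.32, 0.1728]
tool_rot: [-0.043, -3.141, -0.0]
contact_force: [0.4, 0.4, -3.1]
gripper_width: 0.0584
finger_force: 65.9
```

Request:
step_arm(linear=[[0.1,1,0],[0.1,1,0],[0.1,1,0],[0.1,1,0],[0.1,1,0],[0.1,1,0],[0.1,1,0],[0,1,0]], turn=[0,0,0,0,0,0,0,0], fingers=[1,1,1,1,1,1,1,1])

```text
time_s: 9.42
tool_pos: [0.5223, -0.1596, 0.172]
tool_rot: [-0.044, -3.139, -0.0]
contact_force: [0.7, 0.9, -3.3]
gripper_width: 0.0586
finger_force: 71.3
```

Request:
step_arm(linear=[[0,1,0],[0,1,0],[0,1,0],[0,1,0],[0,1,0],[0,1,0],[0,1,0],[0,1,0]], turn=[0,0,0,0,0,0,0,0], fingers=[1,1,1,1,1,1,1,1])

```text
time_s: 10.08
tool_pos: [0.527, 0.0002, 0.1721]
tool_rot: [-0.043, -3.139, 0.001]
contact_force: [-0.1, 0.3, -2.7]
gripper_width: 0.058
finger_force: 71.3
```

Request:
step_arm(linear=[[0,1,0],[0,1,0],[0,0.5,0],[0,0,0],[0,0,0],[0,0,0]], turn=[0,0,0,0,0,0], fingers=[1,1,1,1,1,1])

```text
time_s: 10.58
tool_pos: [0.529, 0.0474, 0.173]
tool_rot: [-0.046, -3.141, 0.002]
contact_force: [0.1, -1.0, -2.9]
gripper_width: 0.0583
finger_force: 71.3
```

```bash
python3 - <<'E'
from h import *
go([.5285,.0485,.035],-1.6); g=grab('wrist'); cv2.imwrite('pics/hs3.png',g['frame'])
E
```

```text
t 10.58 tcp [0.529  0.0474 0.173 ] yaw -1.68 w 0.0583 F [ 0.1 -1.  -2.9] tilt [ 0.001 -0.001 -1.   ]
shift units after... now-axes [0.02 0.06 6.9 ] turn -0.01
  in axes after turn [0.02 0.06 6.9 ]
```

View pics/hs3.png

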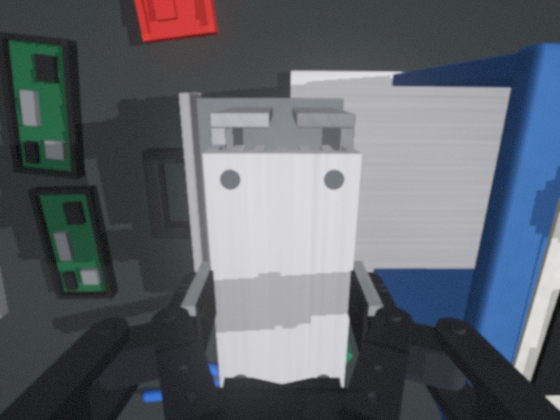

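Aligned: the near posts span u=211–354 and the heat sink u=206–359 is centred on them. Descending in guarded steps.

Request:
step_arm(linear=[[0,0,1],[0,0,1],[0,0,1],[0,0,0.5],[0,0,0.5],[0,0,0]], turn=[0,0,0,0,0,0], fingers=[1,1,1,1,1,1])

```text
time_s: 11.13
tool_pos: [0.5283, 0.0483, 0.0917]
tool_rot: [-0.045, -3.139, 0.002]
contact_force: [-1.5, -0.2, -2.9]
gripper_width: 0.0584
finger_force: 71.2
```

Request:
step_arm(linear=[[0,0,0.5],[0,0,0.5],[0,0,0.5],[0,0,0.5],[0,0,0.3],[0,0,0.2],[0,0,0],[0,0,0]], turn=[0,0,0,0,0,0,0,0], fingers=[1,1,1,1,1,1,1,1])

```text
time_s: 11.8
tool_pos: [0.5293, 0.0491, 0.0432]
tool_rot: [-0.043, -3.141, 0.0]
contact_force: [0.4, -0.5, -2.1]
gripper_width: 0.0582
finger_force: 71.3
```

Request:
step_arm(linear=[[0,0,0.15],[0,0,0.1],[0,0,0.1],[0,0,0.05],[0,0,0],[0,0,0]], turn=[0,0,0,0,0,0], fingers=[1,1,1,1,1,1])

```text
time_s: 12.3
tool_pos: [0.5293, 0.0491, 0.0353]
tool_rot: [0.043, 3.141, 0.0]
contact_force: [0.3, 0.1, -2.8]
gripper_width: 0.0581
finger_force: 71.3
```

Request:
step_arm(linear=[[0,0,0.05],[0,0,0.05],[0,0,0]], turn=[0,0,0], fingers=[1,1,1])

```text
time_s: 12.55
tool_pos: [0.5294, 0.0492, 0.0351]
tool_rot: [-0.043, -3.141, -0.002]
contact_force: [-10.5, -0.0, 21.6]
gripper_width: 0.0581
finger_force: 74.0
```

Request:
step_arm(linear=[[0,0,0.05],[0,0,0],[0,0,0]], turn=[0,0,0], fingers=[1,1,1])

```text
time_s: 12.8
tool_pos: [0.5294, 0.0492, 0.0351]
tool_rot: [0.043, 3.141, 0.003]
contact_force: [-15.3, -0.4, 33.1]
gripper_width: 0.0579
finger_force: 75.4
```

Seated on the floor at TCP z=0.035. I'll ease off, open, and go up.

Request:
step_arm(linear=[[0,0,-0.12],[0,0,0],[0,0,0],[0,0,0],[0,0,0],[0,0,-0.5],[0,0,-1],[0,0,-1]], turn=[0,0,0,0,0,0,0,0], fingers=[1,-1,-1,-1,-1,-1,-1,-1])

```text
time_s: 13.47
tool_pos: [0.5286, 0.0488, 0.0851]
tool_rot: [-0.044, -3.139, 0.002]
contact_force: [0.4, -0.0, 0.1]
gripper_width: 0.0854
finger_force: 0.0
```

Request:
step_arm(linear=[[0,0,-1],[0,0,-1],[0,0,-1],[0,0,-1],[0,0,-1],[0,0,0],[0,0,0]], turn=[0,0,0,0,0,0,0], fingers=[-1,-1,-1,-1,-1,-1,-1])

```text
time_s: 14.05
tool_pos: [0.53, 0.0491, 0.1862]
tool_rot: [0.044, 3.139, 0.001]
contact_force: [0.0, -0.2, -0.4]
gripper_width: 0.0855
finger_force: 0.0
```

```bash
sed -i 's/gs,gt=grab/gs,gt=grab/' m.py; python3 m.py; python3 look.py white .5285 .0485 .052 .12 .06
python3 - <<'E'
from h import *
go([.565,-.165,.165],-2)
E
```

```text
c1 [ 0.5839 -0.1652  0.0056] err 1.2 LxW [0.049 0.108] yaw deg 178.0 (333.5, 196.5) (224.00006103515625, 232.00003051757812)
c2 [ 0.4508 -0.1647  0.0065] err 1.1 LxW [0.11 0.05] yaw deg 171.8 (334.7560729980469, 237.6951141357422) (242.37452697753906, 195.41415405273438)
c3 [ 0.4528 -0.307   0.0036] err 0.5 LxW [0.05  0.111] yaw deg 10.1 (378.99407958984375, 236.22352600097656) (199.1000213623047, 183.2000274658203)
plate [ 0.608  -0.2906 -0.0013] err 1.4 LxW [0.122 0.064] yaw deg 171.8 (371.330322265625, 189.031494140625) (180.78726196289062, 227.08187866210938)
t 14.15 tcp [0.5288 0.0491 0.1843] yaw -1.58 w 0.0856 F [-0.5 -0.3 -0.6] tilt [ 0.001 -0.    -1.   ]
seed [280. 193.] rect [263.4 159.4] [106.3  92.8]
z 0.047 ctr 0.5021 0.037 LxW 86.3 80.0 yaw 88.1
z 0.052 ctr 0.5011 0.0373 LxW 84.7 78.6 yaw 88.1
z 0.057 ctr 0.5001 0.0376 LxW 83.2 77.2 yaw 88.1
t 14.2 tcp [0.5287 0.0491 0.1839] yaw -1.58 w 0.0856 F [-0.1  0.6  0.2] tilt [ 0.001 -0.    -1.   ]
shift units after... now-axes [ -2.11 -10.65   0.95] turn 0.06
  in axes after turn [ -2.19 -10.63   0.95]Traceback (most recent call last):
  File "m.py", line 5, in <module>
    a,ca=rect(gt['frame'],t,k,30);b,cb=rect(gs['frame'],s,k,32)
         ~~~~^^^^^^^^^^^^^^^^^^^^
  File "h.py", line 27, in rect
    c=min(cs,key=lambda c:-cv2.pointPolygonTest(c,(float(u),float(v)),True))
ValueError: min() iterable argument is empty
```

Request:
step_arm(linear=[[0,-1,0],[0,-1,0],[0,-1,0],[-0.2,-1,0],[-0.2,-1,0],[-0.2,-1,0],[-0.2,-1,0.3],[-0.2,-1,0.3]], turn=[0,0,0,0,0,0,0,0], fingers=[-1,-1,-1,-1,-1,-1,-1,-1])

```text
time_s: 14.87
tool_pos: [0.5446, -0.1123, 0.1718]
tool_rot: [-0.043, -3.14, 0.0]
contact_force: [0.3, -0.5, -0.8]
gripper_width: 0.085
finger_force: 0.0
```

Request:
step_arm(linear=[[-0.3,-1,0.3],[-0.3,-1,0],[0,-0.7,0],[0,0,0],[0,0,0],[0,0,0]], turn=[0,0,0,0,0,0], fingers=[-1,-1,-1,-1,-1,-1])

```text
time_s: 15.37
tool_pos: [0.5551, -0.1647, 0.166]
tool_rot: [-0.042, -3.14, -0.001]
contact_force: [-0.2, 1.1, 0.4]
gripper_width: 0.0851
finger_force: 0.0
```

```bash
cat > two.py <<'E'
import sys
from fit import *
# board pose from current wrist view, height from fit of wrist + top view
def meas(x,y,seedoff=(0,0)):
    g=grab('wrist'); s=proj(g,[x,y,.01]); rc,c=rect(g['frame'],s+np.array(seedoff),'green',110)
    gt=grab('top'); 
    h=cv2.convexHull(c).reshape(-1,2).astype(float)
    for z in (.007,.010,.013):
        wp=np.array([onz(g,u,v,z)[:2] for u,v in h],np.float32); (cx,cy),(a,b),ang=cv2.minAreaRect(wp*1000)
        if a<b: ang+=90;a,b=b,a
        print('z',z,'ctr',round(cx/1e3,4),round(cy/1e3,4),'LxW',round(a,1),round(b,1),'yaw',round((ang+90)%180-90,2))
    return g
go(); x,y=map(float,sys.argv[1:3]); g=meas(x,y,list(map(float,sys.argv[3:5])) if len(sys.argv)>3 else (0,0)); np.save('last.npy',g,allow_pickle=True)
cv2.imwrite('pics/'+(sys.argv[5] if len(sys.argv)>5 else 'l')+'.png',g['frame'])
E
python3 two.py .5839 -.1652 12 -12 ca1
```

```text
t 15.37 tcp [ 0.5551 -0.1647  0.166 ] yaw -1.55 w 0.0851 F [-0.2  1.1  0.4] tilt [ 0.001  0.001 -1.   ]
z 0.007 ctr 0.5875 -0.1644 LxW 110.2 50.3 yaw -0.11
z 0.01 ctr 0.5864 -0.1644 LxW 109.1 49.8 yaw -0.11
z 0.013 ctr 0.5852 -0.1643 LxW 108.0 49.3 yaw -0.11
```

View pics/ca1.png

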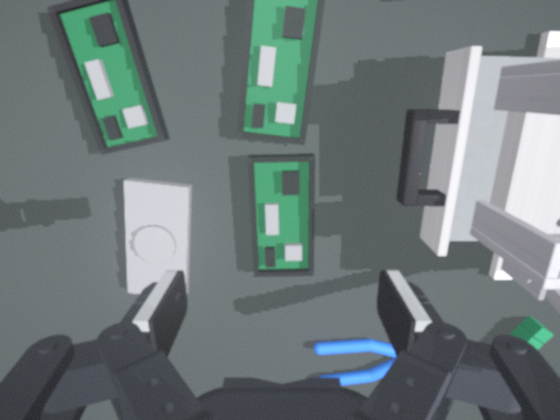

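The cassette by the tray is at (283,215) with board 110 x 50 mm at about z=0.009, which checks out. I'll grasp it at (0.5867, -0.1644), yaw -0.1°.

Request:
step_arm(linear=[[0,0,1],[-0.8,0,1],[-0.78,0,1],[0,0,1],[0,0,1],[0,0,1],[0,0,1],[0,0,0.5]], turn=[-0.2,0,0,0,0,0,0,0], fingers=[-1,-1,-1,-1,-1,-1,-1,-1])

```text
time_s: 16.13
tool_pos: [0.5858, -0.1639, 0.0141]
tool_rot: [-0.003, -3.138, -0.002]
contact_force: [-0.7, -0.3, -0.3]
gripper_width: 0.0853
finger_force: 0.0
```

Request:
step_arm(linear=[[0,0,0.4],[0,0,0.05],[0,0,0],[0,0,0],[0,0,0],[0,0,0],[0,0,0],[0,0,0]], turn=[0,0,0,0,0,0,0,0], fingers=[-1,-1,-1,1,1,1,1,1], squeeze=60)

```text
time_s: 16.8
tool_pos: [0.5917, -0.173, 0.015]
tool_rot: [0.013, 3.128, -0.013]
contact_force: [-0.5, -14.0, 17.9]
gripper_width: 0.0256
finger_force: 27.5
```

Request:
step_arm(linear=[[0,0,0],[0,0,-0.5],[0,0,-1],[0,0,-1],[0,0,-1],[0,0,0],[0,0,0]], turn=[0,0,0,0,0,0,0], fingers=[1,1,1,1,1,1,1])

```text
time_s: 17.38
tool_pos: [0.5881, -0.1661, 0.0796]
tool_rot: [0.006, 3.138, -0.0]
contact_force: [0.3, -0.1, 0.8]
gripper_width: 0.0001
finger_force: 0.0
```

```bash
cat > held.py <<'E'
import sys
from h import *
# near edge of held part (colour kind), top at given z offset from TCP
kind=sys.argv[1]; zo=float(sys.argv[2]); go([.5285,.0485,.20],-1.6)
g=grab('wrist'); cv2.imwrite('pics/held.png',g['frame']); t,R,s=pose()
H=cv2.cvtColor(g['frame'],cv2.COLOR_BGR2HSV).astype(int)
m={'green':(H[...,0]>45)&(H[...,0]<85)&(H[...,1]>90)&(H[...,2]>40),'grey':(H[...,1]<60)&(H[...,2]>float(sys.argv[3]) if len(sys.argv)>3 else 0)}[kind]
m[300:]=0;m[:, :190]=0;m[:,370:]=0
n,l,st,_=cv2.connectedComponentsWithStats(m.astype(np.uint8)); i=l[255,225:330]; i=np.bincount(i[i>0]).argmax(); m=l==i
vs,us=np.nonzero(m); print('blob u',us.min(),us.max(),'v',vs.min())
c=[(u,np.nonzero(m[:,u])[0].min()) for u in range(us.min()+15,us.max()-15)]; c=np.array(c,float); k=np.polyfit(c[:,0],c[:,1],1); print('edge slope',k[0])
u0,u1=us[vs<vs.min()+40].min(),us[vs<vs.min()+40].max()
near_edge(g,[(u0,np.polyval(k,u0)),(u1+1,np.polyval(k,u1))],t[2]+zo)
E
python3 held.py green .003
```

```text
t 17.38 tcp [ 0.5881 -0.1661  0.0796] yaw -0.21 w 0.0001 F [ 0.3 -0.1  0.8] tilt [-0.004 -0.    -1.   ]
shift units after... now-axes [ 3.   10.72 -6.03] turn 0.2
  in axes after turn [ 3.26 10.64 -6.04]
blob u 258 337 v 136
edge slope -0.02938775510204097
edge mid in tool mm [63.5  7.2 -3.1] width 33.2 edge angle deg 1.67
```

The grasp missed: the fingers swung over the 14 mm rim, because their tips stand about 8 mm back at this opening. I'll open, look again, and go lower.

Request:
step_arm(linear=[[0.5,0,-1],[0.5,0,-1],[0.5,0,-1],[0,0,-1],[0,0,0],[0,0,0],[0,0,0]], turn=[0,0,0,0,0,0,0], fingers=[-1,-1,-1,-1,-1,-1,-1])

```text
time_s: 18.02
tool_pos: [0.5565, -0.1652, 0.1565]
tool_rot: [-0.005, -3.14, -0.001]
contact_force: [-0.2, 0.1, 0.1]
gripper_width: 0.0833
finger_force: 0.0
```

```bash
python3 two.py .5839 -.1652 12 -12 ca1b; python3 m.py 2>/dev/null| head -3
```

```text
t 18.02 tcp [ 0.5565 -0.1652  0.1565] yaw -0.18 w 0.0833 F [-0.2  0.1  0.1] tilt [ 0.002  0.    -1.   ]
z 0.007 ctr 0.5881 -0.1539 LxW 109.7 50.9 yaw 1.57
z 0.01 ctr 0.587 -0.154 LxW 108.6 50.3 yaw 1.57
z 0.013 ctr 0.5858 -0.1541 LxW 107.5 49.8 yaw 1.57
c1 [ 0.6192 -0.1346  0.0765] err 1.7 LxW [0.009 0.006] yaw deg 89.2 (326.5, 181.0) (227.27072143554688, 233.1634063720703)
```

View pics/ca1b.png

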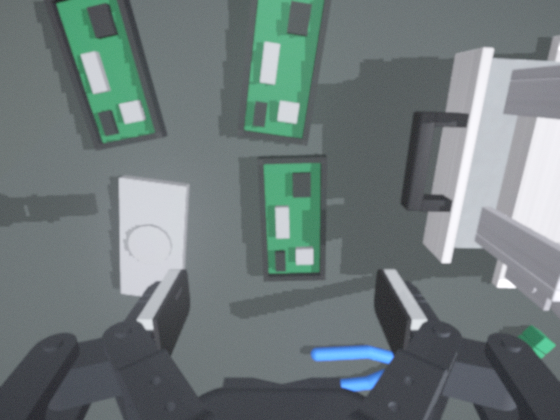

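The cassette only slid about 10 mm and now lies at (0.5874, -0.154). I'll grasp again with the TCP at z=-0.003, where the open tips still stand clear of the bench.

Request:
step_arm(linear=[[0,0,1],[-0.8,0.26,1],[-0.76,0.26,1],[0,0,1],[0,0,1],[0,0,1],[0,0,1],[0,0,0.5]], turn=[-0.25,0,0,0,0,0,0,0], fingers=[-1,-1,-1,-1,-1,-1,-1,-1])

```text
time_s: 18.88
tool_pos: [0.5861, -0.1539, 0.0044]
tool_rot: [0.042, -3.137, -0.001]
contact_force: [-0.6, -0.6, -0.8]
gripper_width: 0.0854
finger_force: 0.0
```

Request:
step_arm(linear=[[0,0,0.3],[0,0,0.17],[0,0,0],[0,0,0]], turn=[0,0,0,0], fingers=[-1,-1,-1,-1])

```text
time_s: 19.22
tool_pos: [0.5884, -0.1547, -0.0009]
tool_rot: [-0.041, 3.14, -0.001]
contact_force: [-0.6, 0.4, 0.4]
gripper_width: 0.0857
finger_force: 0.0
```

Request:
step_arm(linear=[[0,0,0],[0,0,0],[0,0,0],[0,0,0]], turn=[0,0,0,0], fingers=[0.3,0.3,0.3,0.3])

```text
time_s: 19.55
tool_pos: [0.5887, -0.1547, -0.0003]
tool_rot: [-0.042, 3.139, -0.0]
contact_force: [-1.6, 0.8, 6.1]
gripper_width: 0.0581
finger_force: 65.0
```

Request:
step_arm(linear=[[0,0,0],[0,0,-0.5],[0,0,-1],[0,0,-1],[0,0,-1],[0,0,0],[0,0,0],[0,0,0]], turn=[0,0,0,0,0,0,0,0], fingers=[1,1,1,1,1,1,1,1])

```text
time_s: 20.22
tool_pos: [0.5875, -0.1541, 0.068]
tool_rot: [0.042, -3.141, -0.001]
contact_force: [0.7, 1.0, -0.9]
gripper_width: 0.0584
finger_force: 64.6
```

```bash
python3 held.py green .009
```

```text
t 20.22 tcp [ 0.5875 -0.1541  0.068 ] yaw 1.53 w 0.0584 F [ 0.7  1.  -0.9] tilt [ 0.  0. -1.]
shift units after... now-axes [ 2.68 10.21 -6.59] turn 0.45
  in axes after turn [ 3.24 10.05 -6.59]
blob u 220 343 v 162
edge slope 0.000611739428844468
edge mid in tool mm [54.7  0.8 -8.9] width 50.3 edge angle deg -0.05
```

The board's near edge sits 54.7 mm from the tool centre (55 expected), so it's centred. Carrying it to the nest.

Request:
step_arm(linear=[[0,0,-1],[0,0,-1],[0.4,1,-1],[0.4,1,-1],[0.4,1,-0.8],[0.4,1,0],[0.4,1,0],[0.4,1,0]], turn=[0.45,0,0,0,0,0,0,0], fingers=[1,1,1,1,1,1,1,1])

```text
time_s: 20.93
tool_pos: [0.5422, -0.0321, 0.1635]
tool_rot: [-0.043, -3.14, 0.0]
contact_force: [0.5, 0.1, -1.1]
gripper_width: 0.0584
finger_force: 64.9
```

Request:
step_arm(linear=[[0.4,1,0],[0.4,1,0],[0,1,0],[0,1,0],[0,0.05,0],[0,0,0],[0,0,0]], turn=[0,0,0,0,0,0,0], fingers=[1,1,1,1,1,1,1])

```text
time_s: 21.52
tool_pos: [0.529, 0.0475, 0.1636]
tool_rot: [-0.044, -3.14, 0.002]
contact_force: [0.6, -0.0, -0.8]
gripper_width: 0.0582
finger_force: 64.8
```

```bash
python3 held.py green .009; python3 -c "
from h import *; go([.5288,.0487,.053],-1.6)"
```

```text
t 21.52 tcp [0.529  0.0475 0.1636] yaw -1.59 w 0.0582 F [ 0.6 -0.  -0.8] tilt [ 0.001 -0.001 -1.   ]
shift units after... now-axes [ 0.03  0.05 -1.82] turn 0.0
  in axes after turn [ 0.03  0.05 -1.82]
blob u 221 342 v 162
edge slope 0.00554228380315314
edge mid in tool mm [55.2  1.4 -8.9] width 49.2 edge angle deg -0.25
t 21.57 tcp [0.5291 0.047  0.1638] yaw -1.66 w 0.0583 F [-0.2  0.2 -1.8] tilt [ 0.001 -0.001 -1.   ]
shift units after... now-axes [0.01 0.09 5.54] turn -0.01
  in axes after turn [0.01 0.09 5.54]
```

Request:
step_arm(linear=[[0,0.05,1],[0,0,1],[0,0,0.7],[0,0,0.5],[0,0,0.5],[0,0,0.5],[0,0,0.4],[0,0,0.4]], turn=[0,0,0,0,0,0,0,0], fingers=[1,1,1,1,1,1,1,1])

```text
time_s: 22.23
tool_pos: [0.5297, 0.0491, 0.0638]
tool_rot: [0.044, 3.141, -0.0]
contact_force: [1.1, 0.2, -1.8]
gripper_width: 0.0582
finger_force: 64.9
```

Request:
step_arm(linear=[[0,0,0.2],[0,0,0.1],[0,0,0.1],[0,0,0],[0,0,0]], turn=[0,0,0,0,0], fingers=[1,1,1,1,1])

```text
time_s: 22.65
tool_pos: [0.5297, 0.0493, 0.0566]
tool_rot: [0.043, 3.141, 0.0]
contact_force: [-0.1, -0.3, -0.0]
gripper_width: 0.0584
finger_force: 64.9
```

Request:
step_arm(linear=[[0,0,0.05],[0,0,0.05],[0,0,0]], turn=[0,0,0], fingers=[1,1,1])

```text
time_s: 22.9
tool_pos: [0.5294, 0.0493, 0.0543]
tool_rot: [0.043, 3.141, 0.0]
contact_force: [0.7, -0.5, -1.2]
gripper_width: 0.0579
finger_force: 64.9
```

Request:
step_arm(linear=[[0,0,0.05],[0,0,0.05],[0,0,0.05],[0,0,0]], turn=[0,0,0,0], fingers=[1,1,1,1])

```text
time_s: 23.23
tool_pos: [0.5295, 0.0493, 0.0516]
tool_rot: [-0.043, -3.141, -0.0]
contact_force: [-2.7, 0.3, 4.5]
gripper_width: 0.0584
finger_force: 65.4
```

Contact at 0.0516, as expected. Release, rise, and move to a view of the second cassette.

Request:
step_arm(linear=[[0,0,0],[0,0,0],[0,0,0],[0,0,0],[0,0,-0.5],[0,0,-1],[0,0,-1],[0,0,-1]], turn=[0,0,0,0,0,0,0,0], fingers=[-1,-1,-1,-1,-1,-1,-1,-1])

```text
time_s: 23.9
tool_pos: [0.5293, 0.0489, 0.1227]
tool_rot: [-0.044, -3.141, 0.001]
contact_force: [1.1, -0.0, 0.1]
gripper_width: 0.0855
finger_force: 0.0
```

Request:
step_arm(linear=[[0,0,-1],[0,0,-1],[0,0,-1],[0.8,-1,0],[0.8,-1,0],[0.8,-1,0],[0.8,-1,0],[0.8,-1,0]], turn=[0,0,0,0,0,0,0,0], fingers=[-1,-1,-1,-1,-1,-1,-1,-1])

```text
time_s: 24.57
tool_pos: [0.4459, -0.0496, 0.1819]
tool_rot: [0.044, 3.141, 0.0]
contact_force: [-0.0, 0.5, -0.5]
gripper_width: 0.0854
finger_force: 0.0
```

Request:
step_arm(linear=[[0.6,-1,0],[0,-1,0],[0,-1,0],[0,-1,0],[0,-1,0],[0,-0.5,0],[0,0,0],[0,0,0]], turn=[0.5,0.5,0,0,0,0,0,0], fingers=[-1,-1,-1,-1,-1,-1,-1,-1])

```text
time_s: 25.23
tool_pos: [0.4225, -0.1579, 0.1816]
tool_rot: [0.235, 3.132, -0.0]
contact_force: [0.4, 0.6, 1.0]
gripper_width: 0.0853
finger_force: 0.0
```

```bash
python3 two.py .4508 -.1648 9 -9 ca2
```

```text
t 25.23 tcp [ 0.4225 -0.1579  0.1816] yaw -8.59 w 0.0853 F [0.4 0.6 1. ] tilt [-0. -0. -1.]
z 0.007 ctr 0.4544 -0.164 LxW 108.9 50.6 yaw -8.39
z 0.01 ctr 0.4533 -0.1638 LxW 107.9 50.1 yaw -8.39
z 0.013 ctr 0.4523 -0.1636 LxW 106.8 49.6 yaw -8.39
```

Request:
step_arm(linear=[[-0.8,-0.06,1],[-0.8,0,1],[0,0,1],[0,0,1],[0,0,1],[0,0,1],[0,0,1],[0,0,1]], turn=[0,0,0,0,0,0,0,0], fingers=[-1,-1,-1,-1,-1,-1,-1,-1])

```text
time_s: 26.0
tool_pos: [0.454, -0.1618, 0.0201]
tool_rot: [-0.228, -3.133, -0.001]
contact_force: [-0.5, 0.4, 1.1]
gripper_width: 0.0855
finger_force: 0.0
```

Request:
step_arm(linear=[[0,0,0.6],[0,0,0.4],[0,0,0.18],[0,0,0],[0,0,0]], turn=[0,0,0,0,0], fingers=[-1,-1,-1,-1,-1])

```text
time_s: 26.42
tool_pos: [0.4542, -0.1633, -0.0017]
tool_rot: [0.231, 3.132, -0.0]
contact_force: [0.4, -0.0, 0.4]
gripper_width: 0.0854
finger_force: 0.0
```

Request:
step_arm(linear=[[0,0,0],[0,0,0],[0,0,0],[0,0,0],[0,0,0]], turn=[0,0,0,0,0], fingers=[0.3,0.3,0.3,0.3,0.3])

```text
time_s: 26.83
tool_pos: [0.4543, -0.1634, -0.0012]
tool_rot: [0.232, 3.131, 0.001]
contact_force: [-3.5, 0.4, 10.4]
gripper_width: 0.0583
finger_force: 63.3
```

Request:
step_arm(linear=[[0,0,0],[0,0,-0.5],[0,0,-1],[0,0,-1],[0,0,-1],[0,0,0],[0,0,0],[0,0,0]], turn=[0,0,0,0,0,0,0,0], fingers=[1,1,1,1,1,1,1,1])

```text
time_s: 27.5
tool_pos: [0.4534, -0.1628, 0.0675]
tool_rot: [-0.231, -3.133, -0.001]
contact_force: [-0.1, 0.7, -1.5]
gripper_width: 0.0581
finger_force: 65.8
```

```bash
python3 held.py green .009
```

```text
t 27.5 tcp [ 0.4534 -0.1628  0.0675] yaw -8.44 w 0.0581 F [-0.1  0.7 -1.5] tilt [ 0.     0.001 -1.   ]
shift units after... now-axes [-2.16 11.01 -6.62] turn -0.99
  in axes after turn [-3.46 10.67 -6.62]
blob u 220 343 v 164
edge slope 1.2382698134089577e-16
edge mid in tool mm [54.   1.  -8.9] width 50.3 edge angle deg -0.0
```

Request:
step_arm(linear=[[0,0,-1],[0,0,-1],[-0.4,1,-1],[-0.4,1,-1],[-0.4,1,-0.7],[-0.4,1,0],[-0.4,1,0],[-0.4,1,0]], turn=[-0.5,-0.49,0,0,0,0,0,0], fingers=[1,1,1,1,1,1,1,1])

```text
time_s: 28.22
tool_pos: [0.5049, -0.0435, 0.1609]
tool_rot: [-0.045, -3.14, -0.0]
contact_force: [1.0, -0.1, -0.9]
gripper_width: 0.0585
finger_force: 65.8
```

Request:
step_arm(linear=[[-0.4,1,0],[-0.4,1,0],[-0.22,1,0],[0,1,0],[0,0.65,0],[0,0,0],[0,0,0]], turn=[0,0,0,0,0,0,0], fingers=[1,1,1,1,1,1,1])

```text
time_s: 28.8
tool_pos: [0.5276, 0.0478, 0.1609]
tool_rot: [-0.043, -3.14, 0.001]
contact_force: [0.1, -0.8, -0.6]
gripper_width: 0.0581
finger_force: 65.7
```

```bash
python3 held.py green .009; python3 -c "
from h import *; go([.528,.0487,.067],-1.6)"
```

```text
t 28.8 tcp [0.5276 0.0478 0.1609] yaw -1.58 w 0.0581 F [ 0.1 -0.8 -0.6] tilt [ 0.002 -0.001 -1.   ]
shift units after... now-axes [-0.04  0.03 -1.95] turn 0.0
  in axes after turn [-0.04  0.03 -1.95]
blob u 220 342 v 164
edge slope 0.0033521877841657167
edge mid in tool mm [54.5  1.8 -8.9] width 49.7 edge angle deg -0.08
t 28.85 tcp [0.5277 0.0467 0.1612] yaw -1.68 w 0.0583 F [ 0.3 -0.  -1.4] tilt [ 0.001 -0.001 -1.   ]
shift units after... now-axes [-0.02  0.11  4.71] turn -0.01
  in axes after turn [-0.02  0.11  4.71]
```

Request:
step_arm(linear=[[0,0.06,1],[0,0,1],[0,0,0.7],[0,0,0.5],[0,0,0.5],[0,0,0.4],[0,0,0.3],[0,0,0]], turn=[0,0,0,0,0,0,0,0], fingers=[1,1,1,1,1,1,1,1])

```text
time_s: 29.52
tool_pos: [0.5276, 0.0486, 0.0727]
tool_rot: [-0.046, -3.14, 0.001]
contact_force: [-0.0, 0.7, -1.1]
gripper_width: 0.0581
finger_force: 65.7
```

Request:
step_arm(linear=[[0,0,0.1],[0,0,0.1],[0,0,0.05],[0,0,0.05],[0,0,0.05],[0,0,0]], turn=[0,0,0,0,0,0], fingers=[1,1,1,1,1,1])

```text
time_s: 30.02
tool_pos: [0.5281, 0.049, 0.0667]
tool_rot: [0.045, 3.141, 0.0]
contact_force: [0.5, 0.7, -0.6]
gripper_width: 0.0582
finger_force: 65.7
```

Request:
step_arm(linear=[[0,0,0.05],[0,0,0.05],[0,0,0],[0,0,0]], turn=[0,0,0,0], fingers=[1,1,1,1])

```text
time_s: 30.35
tool_pos: [0.5283, 0.0489, 0.0649]
tool_rot: [0.045, 3.141, 0.0]
contact_force: [-1.3, 1.2, 3.2]
gripper_width: 0.0582
finger_force: 66.2
```

Request:
step_arm(linear=[[0,0,0],[0,0,0],[0,0,0],[0,0,0],[0,0,-0.5],[0,0,-1],[0,0,-1],[0,0,-1]], turn=[0,0,0,0,0,0,0,0], fingers=[-1,-1,-1,-1,-1,-1,-1,-1])

```text
time_s: 31.02
tool_pos: [0.528, 0.0486, 0.1361]
tool_rot: [-0.046, -3.141, 0.001]
contact_force: [1.3, 0.3, 0.3]
gripper_width: 0.0854
finger_force: 0.0
```

Request:
step_arm(linear=[[0,0,-1],[0,0,-1],[0,0,-0.3],[0.6,-1,0],[0.6,-1,0],[0.6,-1,0],[0.6,-1,0],[0.6,-1,0]], turn=[0,0,0,0,0,0,0,0], fingers=[-1,-1,-1,-1,-1,-1,-1,-1])

```text
time_s: 31.68
tool_pos: [0.4644, -0.0502, 0.1806]
tool_rot: [-0.045, -3.141, -0.0]
contact_force: [-0.2, -0.3, 0.9]
gripper_width: 0.0852
finger_force: 0.0
```

Request:
step_arm(linear=[[0.6,-1,0],[0.6,-1,0],[0.45,-1,0],[0,-1,0],[0,-1,0],[0,-1,0],[0,-1,0],[0,-1,0]], turn=[0,0,0,0,0,0,0,0], fingers=[-1,-1,-1,-1,-1,-1,-1,-1])

```text
time_s: 32.35
tool_pos: [0.4274, -0.2092, 0.1808]
tool_rot: [0.045, 3.141, 0.001]
contact_force: [-0.1, -0.5, -0.7]
gripper_width: 0.0849
finger_force: 0.0
```

Request:
step_arm(linear=[[0,-1,0],[0,-1,0],[0,-1,0],[0,-1,0],[0,-1,0],[0,-0.2,0],[0,0,0],[0,0,0]], turn=[0,0,0,0,-0.85,-0.84,0,0], fingers=[-1,-1,-1,-1,-1,-1,-1,-1])

```text
time_s: 33.02
tool_pos: [0.4248, -0.3123, 0.1805]
tool_rot: [0.267, -3.13, -0.0]
contact_force: [0.1, 0.7, 0.1]
gripper_width: 0.0852
finger_force: 0.0
```

```bash
python3 two.py .4527 -.307 9 -9 ca3
```

```text
t 33.02 tcp [ 0.4248 -0.3123  0.1805] yaw 9.74 w 0.0852 F [0.1 0.7 0.1] tilt [ 0.  0. -1.]
z 0.007 ctr 0.4567 -0.3049 LxW 109.6 50.6 yaw 10.29
z 0.01 ctr 0.4556 -0.3051 LxW 108.5 50.1 yaw 10.29
z 0.013 ctr 0.4545 -0.3053 LxW 107.5 49.6 yaw 10.29
```

Request:
step_arm(linear=[[0,0,1],[-0.8,0.08,1],[-0.83,0,1],[0,0,1],[0,0,1],[0,0,1],[0,0,1],[0,0,1]], turn=[-0.07,0,0,0,0,0,0,0], fingers=[-1,-1,-1,-1,-1,-1,-1,-1])

```text
time_s: 33.78
tool_pos: [0.4574, -0.3034, 0.0198]
tool_rot: [-0.285, 3.128, 0.001]
contact_force: [-0.9, 0.5, 0.8]
gripper_width: 0.0856
finger_force: 0.0
```

Request:
step_arm(linear=[[0,0,0.6],[0,0,0.3],[0,0,0.2],[0,0,0],[0,0,0]], turn=[0,0,0,0,0], fingers=[-1,-1,-1,-1,-1])

```text
time_s: 34.2
tool_pos: [0.4574, -0.305, -0.0005]
tool_rot: [-0.286, 3.128, -0.001]
contact_force: [-0.1, 0.4, -0.3]
gripper_width: 0.0853
finger_force: 0.0
```

Request:
step_arm(linear=[[0,0,0],[0,0,0],[0,0,0],[0,0,0],[0,0,0]], turn=[0,0,0,0,0], fingers=[0.3,0.3,0.3,0.3,0.3])

```text
time_s: 34.62
tool_pos: [0.4575, -0.3052, -0.0001]
tool_rot: [-0.286, 3.127, -0.001]
contact_force: [-1.5, 2.6, 7.2]
gripper_width: 0.0583
finger_force: 64.0
```

Request:
step_arm(linear=[[0,0,0],[0,0,-0.5],[0,0,-1],[0,0,-1],[0,0,-1],[0,0,0],[0,0,0],[0,0,0]], turn=[0,0,0,0,0,0,0,0], fingers=[1,1,1,1,1,1,1,1])

```text
time_s: 35.28
tool_pos: [0.4567, -0.3043, 0.0684]
tool_rot: [0.286, -3.128, -0.001]
contact_force: [-0.6, -0.5, -1.4]
gripper_width: 0.0578
finger_force: 65.3
```

```bash
python3 held.py green .009
```

```text
t 35.28 tcp [ 0.4567 -0.3043  0.0684] yaw 10.46 w 0.0578 F [-0.6 -0.5 -1.4] tilt [ 0.     0.001 -1.   ]
shift units after... now-axes [-6.73 16.7  -6.57] turn 1.75
  in axes after turn [-3.1  17.74 -6.57]
blob u 221 343 v 161
edge slope 0.0033521877841654287
edge mid in tool mm [55.   0.8 -8.9] width 49.8 edge angle deg -0.21
```

Request:
step_arm(linear=[[0,0,-1],[0,0,-1],[-0.3,1,-1],[-0.3,1,-1],[-0.3,1,-0.7],[-0.3,1,0],[-0.3,1,0],[-0.3,1,0]], turn=[0.88,0.87,0,0,0,0,0,0], fingers=[1,1,1,1,1,1,1,1])

```text
time_s: 36.0
tool_pos: [0.496, -0.1845, 0.162]
tool_rot: [-0.043, -3.14, -0.0]
contact_force: [-1.2, -0.4, -0.8]
gripper_width: 0.0584
finger_force: 65.3
```

Request:
step_arm(linear=[[-0.3,1,0],[-0.3,1,0],[-0.3,1,0],[-0.3,1,0],[-0.1,1,0],[0,1,0],[0,1,0],[0,1,0]], turn=[0,0,0,0,0,0,0,0], fingers=[1,1,1,1,1,1,1,1])

```text
time_s: 36.67
tool_pos: [0.5258, -0.0256, 0.1616]
tool_rot: [-0.043, -3.139, 0.001]
contact_force: [0.4, 0.2, -1.6]
gripper_width: 0.0582
finger_force: 65.2
```

Request:
step_arm(linear=[[0,1,0],[0,1,0],[0,1,0],[0,0.75,0],[0,0,0],[0,0,0],[0,0,0]], turn=[0,0,0,0,0,0,0], fingers=[1,1,1,1,1,1,1])

```text
time_s: 37.25
tool_pos: [0.5282, 0.0473, 0.1621]
tool_rot: [-0.045, -3.14, 0.002]
contact_force: [0.1, -0.4, -1.1]
gripper_width: 0.0581
finger_force: 65.2
```

```bash
python3 held.py green .009; python3 -c "
from h import *; go([.5285,.0487,.081],-1.6)"
```

```text
t 37.25 tcp [0.5282 0.0473 0.1621] yaw -1.63 w 0.0581 F [ 0.1 -0.4 -1.1] tilt [ 0.001 -0.001 -1.   ]
shift units after... now-axes [-0.01  0.06 -1.89] turn -0.0
  in axes after turn [-0.01  0.06 -1.89]
blob u 221 342 v 161
edge slope 0.002771141901576639
edge mid in tool mm [55.7  1.3 -9. ] width 49.2 edge angle deg -0.1
t 37.3 tcp [0.5284 0.0469 0.1623] yaw -1.68 w 0.058 F [ 0.3  0.2 -0.9] tilt [ 0.001 -0.001 -1.   ]
shift units after... now-axes [-0.01  0.1   4.07] turn -0.01
  in axes after turn [-0.01  0.1   4.07]
```

Expected contact is near TCP z=0.0795.

Request:
step_arm(linear=[[0,0.06,1],[0,0,1],[0,0,0.7],[0,0,0.5],[0,0,0.4],[0,0,0.2],[0,0,0],[0,0,0]], turn=[0,0,0,0,0,0,0,0], fingers=[1,1,1,1,1,1,1,1])

```text
time_s: 37.97
tool_pos: [0.529, 0.0493, 0.0871]
tool_rot: [0.044, 3.141, -0.0]
contact_force: [0.7, 0.1, -1.2]
gripper_width: 0.0583
finger_force: 65.2
```

Request:
step_arm(linear=[[0,0,0.1],[0,0,0.1],[0,0,0.05],[0,0,0],[0,0,0]], turn=[0,0,0,0,0], fingers=[1,1,1,1,1])

```text
time_s: 38.38
tool_pos: [0.5287, 0.0497, 0.0817]
tool_rot: [0.043, 3.141, 0.0]
contact_force: [0.2, -0.2, -1.2]
gripper_width: 0.0585
finger_force: 65.2
```

Request:
step_arm(linear=[[0,0,0.05],[0,0,0],[0,0,0]], turn=[0,0,0], fingers=[1,1,1])

```text
time_s: 38.63
tool_pos: [0.5287, 0.0496, 0.0807]
tool_rot: [-0.043, -3.141, 0.0]
contact_force: [-0.5, -0.5, -1.3]
gripper_width: 0.0583
finger_force: 65.2
```

Request:
step_arm(linear=[[0,0,0.05],[0,0,0.05],[0,0,0],[0,0,0]], turn=[0,0,0,0], fingers=[1,1,1,1])

```text
time_s: 38.97
tool_pos: [0.5288, 0.0496, 0.0799]
tool_rot: [0.043, 3.141, 0.001]
contact_force: [-6.0, 0.8, 14.0]
gripper_width: 0.0582
finger_force: 66.9
```

Request:
step_arm(linear=[[0,0,-0.05],[0,0,0],[0,0,0],[0,0,0],[0,0,-0.5],[0,0,-1],[0,0,-1],[0,0,-1]], turn=[0,0,0,0,0,0,0,0], fingers=[-1,-1,-1,-1,-1,-1,-1,-1])

```text
time_s: 39.63
tool_pos: [0.5285, 0.0492, 0.151]
tool_rot: [-0.044, -3.141, 0.001]
contact_force: [0.5, 1.0, -0.3]
gripper_width: 0.0851
finger_force: 0.0
```

Request:
step_arm(linear=[[0,0,-1],[0,0,-0.5],[-0.2,-1,0],[-0.2,-1,0],[-0.2,-1,0],[-0.2,-1,0],[-0.2,-1,0],[-0.2,-1,0]], turn=[0,0,0,0,0,0,0,0], fingers=[-1,-1,-1,-1,-1,-1,-1,-1])

```text
time_s: 40.3
tool_pos: [0.5493, -0.0719, 0.1797]
tool_rot: [-0.043, -3.141, -0.0]
contact_force: [-0.2, 0.8, 0.4]
gripper_width: 0.0852
finger_force: 0.0
```

Request:
step_arm(linear=[[-0.2,-1,0],[-0.2,-1,0],[-0.2,-1,0],[-0.2,-1,0],[-0.2,-1,0],[-0.2,-1,0],[-0.2,-1,0],[-0.2,-1,0]], turn=[0,0,0,0,0,0,0,0], fingers=[-1,-1,-1,-1,-1,-1,-1,-1])

```text
time_s: 40.97
tool_pos: [0.5769, -0.2327, 0.1795]
tool_rot: [-0.043, -3.141, -0.0]
contact_force: [0.6, 0.6, 1.2]
gripper_width: 0.0854
finger_force: 0.0
```

Request:
step_arm(linear=[[0,-1,0],[0,-1,0],[0,-0.9,0],[0,0,0],[0,0,0],[0,0,0]], turn=[0.5,0.48,0,0,0,0], fingers=[-1,-1,-1,-1,-1,-1])

```text
time_s: 41.47
tool_pos: [0.5722, -0.2888, 0.1794]
tool_rot: [-0.227, -3.133, -0.001]
contact_force: [-0.2, -0.2, 0.9]
gripper_width: 0.0854
finger_force: 0.0
```

```bash
python3 look.py grey .6075 -.291 .012 .12 .06 0 -25; python3 - <<'E'
from h import *
g=np.load('last.npy',allow_pickle=True).item(); f=g['frame']; s=proj(g,[.6075,-.291,.012]).astype(int); print(f[s[1]-30,s[0]-60:s[0]+60:8].mean(1).astype(int),f[s[1]-90:s[1]+90:10,s[0]].mean(1).astype(int))
E
```

```text
t 41.47 tcp [ 0.5722 -0.2888  0.1794] yaw -8.28 w 0.0854 F [-0.2 -0.2  0.9] tilt [ 0.     0.001 -1.   ]
seed [284. 218.] rect [282.5 191.5] [259. 259.]
z 0.007 ctr 0.5981 -0.2955 LxW 279.6 269.5 yaw 81.68
z 0.012 ctr 0.5964 -0.2952 LxW 275.2 265.3 yaw 81.68
z 0.017 ctr 0.5947 -0.2949 LxW 270.8 261.0 yaw 81.68
[124 127 125 106 129 215 215 218 218 217 216 216 165 127 126] [125 126 129 179 215 217 217 216 216 216 215 213 215 214 214 125 124 123]
```

```bash
sed -i "s/'white':(S<40)&(V>200)/'white':(S<40)\&(V>200),'pale':(S<60)\&(V>185)/" h.py; python3 look.py pale .6075 -.291 .012 .12 .06 0 -25; cp last.npy plate.npy
```

```text
t 41.52 tcp [ 0.5726 -0.2882  0.1795] yaw -8.22 w 0.0854 F [-0.1 -0.2  0.1] tilt [ 0.     0.001 -1.   ]
seed [283. 218.] rect [286.5 213.5] [113.  63.]
z 0.007 ctr 0.609 -0.2876 LxW 120.6 60.4 yaw -8.25
z 0.012 ctr 0.6071 -0.2874 LxW 118.6 59.5 yaw -8.25
z 0.017 ctr 0.6052 -0.2872 LxW 116.7 58.5 yaw -8.25
```

The plate's top measures 119 x 59.5 mm at z=0.012, centre (0.607, -0.2874), yaw -8.25°, which agrees with the sizes given. I'll grasp it.

Request:
step_arm(linear=[[-0.85,0.15,1],[-0.85,0.14,1],[0,0,1],[0,0,1],[0,0,1],[0,0,1],[0,0,1],[0,0,1]], turn=[0,0,0,0,0,0,0,0], fingers=[-1,-1,-1,-1,-1,-1,-1,-1])

```text
time_s: 42.23
tool_pos: [0.6072, -0.2871, 0.0187]
tool_rot: [0.224, 3.133, 0.001]
contact_force: [0.5, 1.0, 0.1]
gripper_width: 0.0855
finger_force: 0.0
```

Request:
step_arm(linear=[[0,0,0.6],[0,0,0.3],[0,0,0.2],[0,0,0],[0,0,0]], turn=[0,0,0,0,0], fingers=[-1,-1,-1,-1,-1])

```text
time_s: 42.65
tool_pos: [0.6071, -0.289, -0.0013]
tool_rot: [0.227, 3.132, -0.001]
contact_force: [0.0, -0.1, 0.3]
gripper_width: 0.085
finger_force: 0.0
```

Request:
step_arm(linear=[[0,0,0],[0,0,0],[0,0,0],[0,0,0],[0,0,0]], turn=[0,0,0,0,0], fingers=[0.3,0.3,0.3,0.3,0.3])

```text
time_s: 43.07
tool_pos: [0.6072, -0.2893, -0.0008]
tool_rot: [0.228, 3.131, -0.001]
contact_force: [-0.5, 1.3, 5.9]
gripper_width: 0.0582
finger_force: 65.1
```

Request:
step_arm(linear=[[0,0,0],[0,0,-0.5],[0,0,-1],[0,0,-1],[0,0,-1],[0,0,0],[0,0,0],[0,0,0]], turn=[0,0,0,0,0,0,0,0], fingers=[1,1,1,1,1,1,1,1])

```text
time_s: 43.73
tool_pos: [0.6061, -0.2883, 0.067]
tool_rot: [-0.228, -3.132, -0.001]
contact_force: [-0.6, 1.2, -2.6]
gripper_width: 0.0582
finger_force: 64.8
```

```bash
python3 held.py grey .012 175; python3 m.py 2>&1 | grep cover
```

```text
t 43.73 tcp [ 0.6061 -0.2883  0.067 ] yaw -8.31 w 0.0582 F [-0.6  1.2 -2.6] tilt [ 0.001  0.001 -1.   ]
shift units after... now-axes [ 6.28 16.11 -6.63] turn -0.98
  in axes after turn [ 4.36 16.73 -6.63]
blob u 207 369 v 154
edge slope 1.8790130729913892e-16
edge mid in tool mm [ 58.7   1.  -11.9] width 59.4 edge angle deg -0.01
```

Request:
step_arm(linear=[[0,0,-1],[0,0,-1],[0.4,1,-1],[0.4,1,-1],[0.4,1,-0.7],[0.4,1,0],[0.4,1,0],[0.4,1,0]], turn=[-0.49,-0.49,0,0,0,0,0,0], fingers=[1,1,1,1,1,1,1,1])

```text
time_s: 44.55
tool_pos: [0.5611, -0.1664, 0.1612]
tool_rot: [-0.043, -3.14, -0.0]
contact_force: [0.3, 0.0, -1.8]
gripper_width: 0.0581
finger_force: 65.2
```

Request:
step_arm(linear=[[0.4,1,0],[0.4,1,0],[0.4,1,0],[0.4,1,0],[0.38,1,0],[0,1,0],[0,1,0],[0,1,0]], turn=[0,0,0,0,0,0,0,0], fingers=[1,1,1,1,1,1,1,1])

```text
time_s: 45.22
tool_pos: [0.526, -0.0054, 0.1612]
tool_rot: [-0.043, -3.14, -0.0]
contact_force: [0.3, -0.4, -1.8]
gripper_width: 0.0582
finger_force: 65.1
```

Request:
step_arm(linear=[[0,1,0],[0,1,0],[0,0.74,0],[0,0,0],[0,0,0],[0,0,0]], turn=[0,0,0,0,0,0], fingers=[1,1,1,1,1,1])

```text
time_s: 45.72
tool_pos: [0.5279, 0.0473, 0.1614]
tool_rot: [-0.045, -3.141, 0.001]
contact_force: [-0.1, -0.6, -2.8]
gripper_width: 0.0579
finger_force: 65.1
```

```bash
python3 held.py grey .012 175; python3 -c "
from h import *; go([.528,.0487,.095],-1.6)"
```

```text
t 45.72 tcp [0.5279 0.0473 0.1614] yaw -1.63 w 0.0579 F [-0.1 -0.6 -2.8] tilt [ 0.001 -0.001 -1.   ]
shift units after... now-axes [-0.03  0.06 -1.93] turn -0.0
  in axes after turn [-0.03  0.06 -1.93]
t 45.77 tcp [0.528  0.047  0.1615] yaw -1.68 w 0.0581 F [ 0.   0.2 -2. ] tilt [ 0.    -0.001 -1.   ]
shift units after... now-axes [-0.    0.09  3.32] turn -0.01
  in axes after turn [-0.    0.09  3.32]Traceback (most recent call last):
  File "held.py", line 9, in <module>
    n,l,st,_=cv2.connectedComponentsWithStats(m.astype(np.uint8)); i=l[255,225:330]; i=np.bincount(i[i>0]).argmax(); m=l==i
                                                                                       ~~~~~~~~~~~~~~~~~~~~~~~~~~^^
ValueError: attempt to get argmax of an empty sequence
```

Request:
step_arm(linear=[[0,0.06,1],[0,0,0.8],[0,0,0.5],[0,0,0.4],[0,0,0.3],[0,0,0],[0,0,0]], turn=[0,0,0,0,0,0,0], fingers=[1,1,1,1,1,1,1])

```text
time_s: 46.35
tool_pos: [0.5284, 0.0492, 0.1019]
tool_rot: [-0.044, -3.141, 0.0]
contact_force: [-0.1, -0.2, -1.8]
gripper_width: 0.0581
finger_force: 65.1
```

Request:
step_arm(linear=[[0,0,0.1],[0,0,0.1],[0,0,0.05],[0,0,0],[0,0,0]], turn=[0,0,0,0,0], fingers=[1,1,1,1,1])

```text
time_s: 46.77
tool_pos: [0.5282, 0.0496, 0.0968]
tool_rot: [0.043, 3.141, 0.0]
contact_force: [-0.3, -1.1, -1.6]
gripper_width: 0.0576
finger_force: 65.1
```

Request:
step_arm(linear=[[0,0,0.05],[0,0,0.05],[0,0,0],[0,0,0]], turn=[0,0,0,0], fingers=[1,1,1,1])

```text
time_s: 47.1
tool_pos: [0.5281, 0.0495, 0.0946]
tool_rot: [-0.043, -3.141, 0.0]
contact_force: [0.2, 0.0, -1.8]
gripper_width: 0.0584
finger_force: 65.1
```

Request:
step_arm(linear=[[0,0,0.05],[0,0,0.05],[0,0,0],[0,0,0]], turn=[0,0,0,0], fingers=[1,1,1,1])

```text
time_s: 47.43
tool_pos: [0.5283, 0.0495, 0.0931]
tool_rot: [0.043, 3.141, 0.001]
contact_force: [-2.7, 0.3, 3.6]
gripper_width: 0.0582
finger_force: 65.8
```

Request:
step_arm(linear=[[0,0,0],[0,0,0],[0,0,0],[0,0,0],[0,0,-0.5],[0,0,-1],[0,0,-1],[0,0,-1]], turn=[0,0,0,0,0,0,0,0], fingers=[-1,-1,-1,-1,-1,-1,-1,-1])

```text
time_s: 48.1
tool_pos: [0.5281, 0.0492, 0.1641]
tool_rot: [-0.044, -3.141, 0.001]
contact_force: [0.2, 0.3, 0.2]
gripper_width: 0.0853
finger_force: 0.0
```

Request:
step_arm(linear=[[0,0,-1],[0,0,-0.5],[0,0,0],[0,0,0]], turn=[0,0,0,0], fingers=[-1,-1,-1,-1])

```text
time_s: 48.43
tool_pos: [0.5283, 0.0497, 0.1928]
tool_rot: [0.043, 3.141, 0.001]
contact_force: [0.4, -0.1, -0.8]
gripper_width: 0.0856
finger_force: 0.0
```

```bash
python3 - <<'E'
from h import *
go([.528,.0487,.25],-1.6); g=grab('wrist'); c=proj(g,[.52,.0487,.115]).astype(int); print(c)
cv2.imwrite('pics/nest5.png',cv2.resize(g['frame'],(800,600)))
E
python3 m.py 2>&1 | tail -1
```

```text
t 48.43 tcp [0.5283 0.0497 0.1928] yaw -1.56 w 0.0856 F [ 0.4 -0.1 -0.8] tilt [-0.001  0.001 -1.   ]
shift units after... now-axes [ 0.01 -0.05 -2.86] turn 0.01
  in axes after turn [ 0.01 -0.05 -2.86]
[278 204]
ValueError: min() iterable argument is empty
```

View pics/nest5.png

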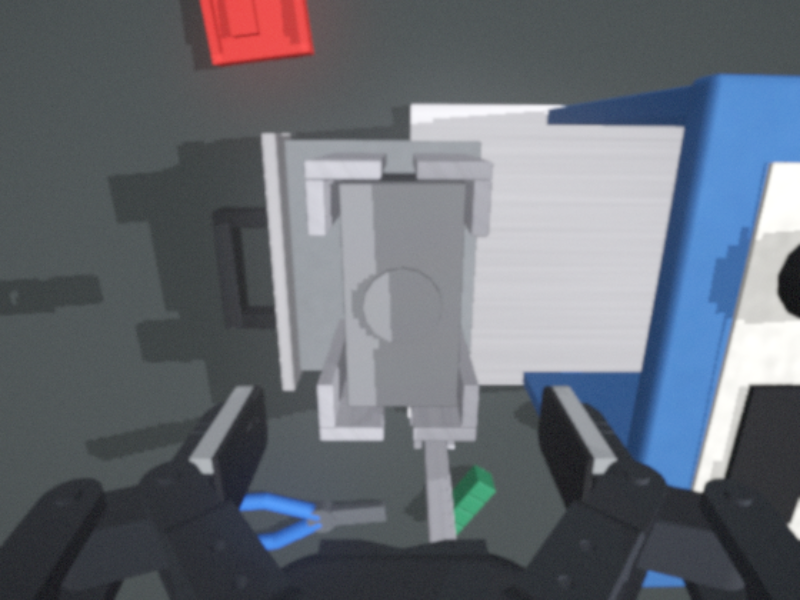

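The plate lies flat, boss up, between the posts: its corners at (343,182), (465,182), (348,405), (462,405) sit inside the inner post faces. Next is the cover.

Request:
step_arm(linear=[[0,0,-1],[0,0,-1],[0,0,-1],[0,1,0],[0,1,0],[0.2,1,0],[0.2,1,0],[0.2,1,0]], turn=[0,0,0,0,0,0,0,0], fingers=[-1,-1,-1,-1,-1,-1,-1,-1])

```text
time_s: 49.25
tool_pos: [0.5183, 0.1506, 0.2515]
tool_rot: [-0.044, -3.14, 0.002]
contact_force: [1.2, -1.0, 0.3]
gripper_width: 0.0848
finger_force: 0.0
```

Request:
step_arm(linear=[[0.2,1,0],[0.2,1,0],[0.2,1,0],[0.2,1,0],[0.2,1,0],[0.2,1,0],[0.2,1,0],[0.2,1,0]], turn=[0,0,0,0,0,0,0,0], fingers=[-1,-1,-1,-1,-1,-1,-1,-1])

```text
time_s: 49.92
tool_pos: [0.4907, 0.3114, 0.2513]
tool_rot: [-0.043, -3.14, 0.002]
contact_force: [-0.0, -0.5, -0.1]
gripper_width: 0.0851
finger_force: 0.0
```

Request:
step_arm(linear=[[0.2,1,0],[0,1,0],[0,1,0],[0,1,0],[0,0.8,0],[0,0,0],[0,0,0],[0,0,0]], turn=[0,0,0,0,0,-0.73,-0.73,-0.72], fingers=[-1,-1,-1,-1,-1,-1,-1,-1])

```text
time_s: 50.58
tool_pos: [0.4896, 0.4068, 0.2508]
tool_rot: [0.374, -3.117, 0.003]
contact_force: [1.1, 0.1, -0.5]
gripper_width: 0.0854
finger_force: 0.0
```

Request:
step_arm(linear=[[0,0,0],[0,0,0]], turn=[0,0], fingers=[-1,-1])

```text
time_s: 50.75
tool_pos: [0.4898, 0.4064, 0.2516]
tool_rot: [0.362, -3.119, 0.001]
contact_force: [0.2, 0.4, 0.3]
gripper_width: 0.0855
finger_force: 0.0
```

```bash
cat > cov.py <<'E'
from fit import *
go(); g=grab('wrist'); f=g['frame']; H=cv2.cvtColor(f,cv2.COLOR_BGR2HSV).astype(int)
p=proj(g,[.5234,.4068,.014]); print('seed',p.round())
m=((H[...,1]<60)&(H[...,2]>150)).astype(np.uint8); cs,_=cv2.findContours(m,cv2.RETR_EXTERNAL,cv2.CHAIN_APPROX_NONE)
c=max([c for c in cs if cv2.pointPolygonTest(cv2.convexHull(c),tuple(map(float,p)),False)>=0],key=cv2.contourArea)
def out(h,zs,n):
    for z in zs:
        wp=np.array([onz(g,u,v,z)[:2] for u,v in h],np.float32); (cx,cy),(a,b),ang=cv2.minAreaRect(wp*1000)
        if a<b: ang+=90;a,b=b,a
        print(n,z,'ctr',round(cx/1e3,4),round(cy/1e3,4),'LxW',round(a,1),round(b,1),'yaw',round((ang+90)%180-90,2))
h=cv2.convexHull(c).reshape(-1,2).astype(float); print('hull bbox',h.min(0),h.max(0)); out(h,(.011,.014,.017),'plate')
k=np.zeros_like(m); cv2.fillConvexPoly(k,cv2.convexHull(c),1); k=cv2.erode(k,np.ones((9,9)))
d=((H[...,2]<70)&(k>0)).astype(np.uint8); cs,_=cv2.findContours(d,cv2.RETR_EXTERNAL,cv2.CHAIN_APPROX_NONE); c=max(cs,key=cv2.contourArea)
out(cv2.convexHull(c).reshape(-1,2).astype(float),(.014,.039),'handle blob')
np.save('cov.npy',g,allow_pickle=True); cv2.imwrite('pics/cov.png',f)
E
python3 cov.py
```

```text
t 50.75 tcp [0.4898 0.4064 0.2516] yaw 13.24 w 0.0855 F [0.2 0.4 0.3] tilt [ 0.002 -0.001 -1.   ]
seed [275. 195.]
hull bbox [238. 136.] [314. 255.]
plate 0.011 ctr 0.5286 0.4102 LxW 148.3 87.6 yaw 13.71
plate 0.014 ctr 0.5277 0.41 LxW 147.2 87.0 yaw 13.71
plate 0.017 ctr 0.5267 0.4098 LxW 146.0 86.3 yaw 13.71Traceback (most recent call last):
  File "cov.py", line 13, in <module>
    d=((H[...,2]<70)&(k>0)).astype(np.uint8); cs,_=cv2.findContours(d,cv2.RETR_EXTERNAL,cv2.CHAIN_APPROX_NONE); c=max(cs,key=cv2.contourArea)
                                                                                                                  ~~~^^^^^^^^^^^^^^^^^^^^^^^^
ValueError: max() iterable argument is empty
```

Request:
step_arm(linear=[[0,0,1],[0,0,1],[0,0,1],[0,0,1],[0,0,0],[0,0,0]], turn=[-0.07,0,0,0,0,0], fingers=[-1,-1,-1,-1,-1,-1])

```text
time_s: 51.3
tool_pos: [0.4893, 0.4064, 0.1718]
tool_rot: [0.377, -3.117, 0.003]
contact_force: [0.5, -0.4, 0.6]
gripper_width: 0.0852
finger_force: 0.0
```

```bash
sed -i 's/H\[...,2\]<70/H[...,2]<105/' cov.py; python3 cov.py; python3 - <<'E'
from h import *
g=np.load('cov.npy',allow_pickle=True).item();p=proj(g,[.5277,.41,.039]).astype(int);print(g['frame'][p[1],p[0]-80:p[0]+80:8].mean(1).astype(int))
go([.5277,.41,.02],13.7)
E
```

```text
t 51.3 tcp [0.4893 0.4064 0.1718] yaw 13.8 w 0.0852 F [ 0.5 -0.4  0.6] tilt [ 0.002 -0.001 -1.   ]
seed [273. 219.]
hull bbox [227. 148.] [323. 290.]
plate 0.011 ctr 0.5289 0.41 LxW 147.9 87.8 yaw 13.72
plate 0.014 ctr 0.5277 0.4098 LxW 146.5 86.9 yaw 13.72
plate 0.017 ctr 0.5266 0.4096 LxW 145.0 86.1 yaw 13.72
handle blob 0.014 ctr 0.5348 0.4106 LxW 78.6 19.0 yaw 13.93
handle blob 0.039 ctr 0.5245 0.4087 LxW 72.1 17.4 yaw 13.93
[ 76  80  83  70  74 191 181 179 179  81  84  84 220 219 221 220  91  87
  85  82]
t 51.35 tcp [0.4902 0.4068 0.1733] yaw 13.82 w 0.0854 F [ 0.2  0.1 -0.4] tilt [-0. -0. -1.]
shift units after... now-axes [-1.86 -0.29  7.66] turn 0.02
  in axes after turn [-1.86 -0.29  7.66]
```

View pics/cov.png

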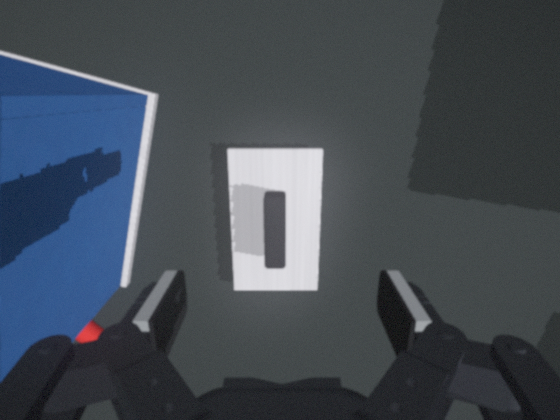

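The wrist view shows the cover plate with corners (228,148), (322,148), (234,290), (318,290) and the black handle at (275,229). It agrees from two heights at (0.5277, 0.4099), yaw 13.7°. Grasping the handle.

Request:
step_arm(linear=[[-0.94,-0.15,1],[-0.94,-0.14,1],[0,0,1],[0,0,1],[0,0,1],[0,0,1],[0,0,1],[0,0,0.5]], turn=[0,0,0,0,0,0,0,0], fingers=[-1,-1,-1,-1,-1,-1,-1,-1])

```text
time_s: 52.02
tool_pos: [0.5278, 0.4103, 0.0218]
tool_rot: [0.379, -3.118, 0.0]
contact_force: [-0.7, 0.4, -0.1]
gripper_width: 0.0853
finger_force: 0.0
```

Request:
step_arm(linear=[[0,0,0.2],[0,0,0],[0,0,0]], turn=[0,0,0], fingers=[-1,-1,-1])

```text
time_s: 52.27
tool_pos: [0.5288, 0.4106, 0.0202]
tool_rot: [-0.379, 3.117, 0.001]
contact_force: [-0.3, 0.3, -0.3]
gripper_width: 0.0854
finger_force: 0.0
```

Request:
step_arm(linear=[[0,0,0],[0,0,0],[0,0,0],[0,0,0],[0,0,0],[0,0,0],[0,0,0],[0,0,0]], turn=[0,0,0,0,0,0,0,0], fingers=[1,1,1,1,1,1,1,1], squeeze=90)

```text
time_s: 52.93
tool_pos: [0.5282, 0.4103, 0.0192]
tool_rot: [-0.38, 3.118, 0.001]
contact_force: [-0.9, -0.5, 5.2]
gripper_width: 0.0183
finger_force: 90.1
```

Request:
step_arm(linear=[[0,0,-0.5],[0,0,-1],[0,0,-1],[0,0,-1],[0,0,-1],[0,0,-1],[0,0,-1],[0,0,-1]], turn=[0,0,0,0,0,0,0,0], fingers=[1,1,1,1,1,1,1,1])

```text
time_s: 53.6
tool_pos: [0.5275, 0.4097, 0.1695]
tool_rot: [0.379, -3.118, 0.001]
contact_force: [-0.0, 0.4, -3.0]
gripper_width: 0.0177
finger_force: 89.2
```

Request:
step_arm(linear=[[0,0,-1],[0,0,-1],[0,0,-1],[0,0,-1],[0,0,-1],[0,0,0],[0,0,0],[0,0,0]], turn=[0,0,0,0,0,0,0,0], fingers=[1,1,1,1,1,1,1,1])

```text
time_s: 54.27
tool_pos: [0.5275, 0.4098, 0.2674]
tool_rot: [0.379, -3.117, 0.001]
contact_force: [-0.2, 1.2, -3.0]
gripper_width: 0.0181
finger_force: 89.3
```

```bash
cat > hc.py <<'E'
from h import *
go([.5285,.0487,.27],-1.6); t,R,s=pose(); g=grab('wrist'); f=g['frame']; H=cv2.cvtColor(f,cv2.COLOR_BGR2HSV).astype(int)
m=((H[...,1]<60)&(H[...,2]>140)); m[250:]=0; m[:,:150]=0; m[:,420:]=0
n,l,st,_=cv2.connectedComponentsWithStats(m.astype(np.uint8)); b=l[200:240,180:380]; i=np.bincount(b[b>0]).argmax(); m=l==i
vs,us=np.nonzero(m); print('u',us.min(),us.max(),'v',vs.min())
c=np.array([(u,np.nonzero(m[:,u])[0].min()) for u in range(us.min()+15,us.max()-15) if m[:,u].any()],float); c=c[c[:,1]<np.median(c[:,1])+4]; k=np.polyfit(c[:,0],c[:,1],1)
v0=int(vs.min()); row=np.nonzero(m[v0+8])[0]
near_edge(g,[(row[0],np.polyval(k,row[0])),(row[-1]+1,np.polyval(k,row[-1]))],t[2]-.005)
cv2.imwrite('pics/hc.png',f)
E
python3 hc.py
```

```text
t 54.27 tcp [0.5275 0.4098 0.2674] yaw 13.88 w 0.0181 F [-0.2  1.2 -3. ] tilt [ 0.002 -0.001 -1.   ]
shift units after... now-axes [  4.28 -17.54  -0.11] turn 2.25
  in axes after turn [ -0.55 -18.05  -0.12]
u 182 382 v 113
edge mid in tool mm [72.9  1.   4.7] width 85.1 edge angle deg 0.04
```

The cover is centred in the hand: near edge at 72.9 mm, 73 expected. Carrying it over the hood to the nest.

Request:
step_arm(linear=[[0,0,0],[0,0,0],[0,0,0],[-0.1,-1,0],[-0.1,-1,0],[-0.1,-1,0],[-0.1,-1,0],[-0.1,-1,0]], turn=[0.75,0.75,0.75,0,0,0,0,0], fingers=[1,1,1,1,1,1,1,1])

```text
time_s: 54.98
tool_pos: [0.5345, 0.3087, 0.2671]
tool_rot: [-0.043, -3.139, 0.002]
contact_force: [0.1, -0.8, -1.6]
gripper_width: 0.018
finger_force: 89.2
```

Request:
step_arm(linear=[[0,-1,0],[0,-1,0],[0,-1,0],[0,-1,0],[0,-1,0],[0,-1,0],[0,-1,0],[0,-1,0]], turn=[0,0,0,0,0,0,0,0], fingers=[1,1,1,1,1,1,1,1])

```text
time_s: 55.65
tool_pos: [0.5303, 0.1483, 0.2682]
tool_rot: [-0.043, -3.14, 0.0]
contact_force: [0.9, -0.7, -2.8]
gripper_width: 0.0181
finger_force: 89.2
```

Request:
step_arm(linear=[[0,-1,0],[0,-1,0],[0,-1,0],[0,-1,0],[0,-1,0],[0,0,0],[0,0,0],[0,0,0]], turn=[0,0,0,0,0,0,0,0], fingers=[1,1,1,1,1,1,1,1])

```text
time_s: 56.32
tool_pos: [0.5278, 0.0502, 0.2684]
tool_rot: [-0.043, -3.141, -0.001]
contact_force: [0.2, -0.4, -3.2]
gripper_width: 0.0181
finger_force: 89.2
```

```bash
python3 hc.py; python3 - <<'E'
from h import *
gt=grab('top');gs=grab('side'); print(proj(gt,[.645,.069,.215]),proj(gs,[.645,.069,.215]))
E
```

```text
t 56.32 tcp [0.5278 0.0502 0.2684] yaw -1.57 w 0.0181 F [ 0.2 -0.4 -3.2] tilt [ 0.001  0.    -1.   ]
shift units after... now-axes [-0.04 -0.08 -0.08] turn 0.0
  in axes after turn [-0.04 -0.08 -0.08]
u 182 414 v 77
edge mid in tool mm [87.4 18.1  5. ] width 32.3 edge angle deg -7.02
[257.90054477 163.15882187] [296.38422655 238.81977226]
```

Request:
step_arm(linear=[[-0.03,-0.06,1],[0,0,1],[0,0,1],[0,0,1],[0,0,1],[0,0,0.6],[0,0,0],[0,0,0]], turn=[0,0,0,0,0,0,0,0], fingers=[1,1,1,1,1,1,1,1])

```text
time_s: 57.13
tool_pos: [0.5285, 0.0491, 0.1567]
tool_rot: [-0.042, -3.14, 0.001]
contact_force: [-0.4, -1.0, -1.1]
gripper_width: 0.0183
finger_force: 89.2
```

```bash
python3 -c "
from h import *
go([.5285,.0487,.133],-1.6)
g=grab('wrist'); cv2.imwrite('pics/cv1.png',g['frame'])"
```

```text
t 57.13 tcp [0.5285 0.0491 0.1567] yaw -1.55 w 0.0183 F [-0.4 -1.  -1.1] tilt [ 0.001 -0.001 -1.   ]
shift units after... now-axes [-0.   -0.02  1.18] turn 0.01
  in axes after turn [-0.   -0.02  1.18]
```

Request:
step_arm(linear=[[0,0,0.3],[0,0,0.2],[0,0,0.2],[0,0,0.1],[0,0,0],[0,0,0]], turn=[0,0,0,0,0,0], fingers=[1,1,1,1,1,1])

```text
time_s: 57.68
tool_pos: [0.5285, 0.0487, 0.1407]
tool_rot: [-0.043, -3.141, 0.0]
contact_force: [0.2, -0.6, -2.5]
gripper_width: 0.0181
finger_force: 89.2
```

Request:
step_arm(linear=[[0,0,0.1],[0,0,0.1],[0,0,0.05],[0,0,0],[0,0,0]], turn=[0,0,0,0,0], fingers=[1,1,1,1,1])

```text
time_s: 58.1
tool_pos: [0.5285, 0.0487, 0.1356]
tool_rot: [-0.043, -3.141, 0.0]
contact_force: [1.1, 0.1, -3.3]
gripper_width: 0.018
finger_force: 89.2
```

Request:
step_arm(linear=[[0,0,0.05],[0,0,0.05],[0,0,0.05],[0,0,0],[0,0,0]], turn=[0,0,0,0,0], fingers=[1,1,1,1,1])

```text
time_s: 58.52
tool_pos: [0.5286, 0.0488, 0.1331]
tool_rot: [0.043, 3.141, 0.001]
contact_force: [-3.7, -0.3, 6.6]
gripper_width: 0.018
finger_force: 90.1
```

Seated: contact at 0.133, as expected. Release, rise, close the fingers and go down in front of the handle. I'll verify the cover first from the new pose.

Request:
step_arm(linear=[[0,0,0],[0,0,0],[0,0,0],[0,0,0],[0,0,0],[0,0,-0.5],[0,0,-1],[0,0,-1]], turn=[0,0,0,0,0,0,0,0], fingers=[-1,-1,-1,-1,-1,-1,-1,-1])

```text
time_s: 59.18
tool_pos: [0.5281, 0.0485, 0.1835]
tool_rot: [-0.044, -3.14, 0.001]
contact_force: [0.5, 0.2, 0.6]
gripper_width: 0.0854
finger_force: 0.0
```

Request:
step_arm(linear=[[0,0,-1],[0,0,-1],[0,0,-0.5],[0,-1,0],[0,-1,0],[0,-1,0],[0,-1,0],[0,-1,0]], turn=[0,0,0,0,0,0,0,0], fingers=[-1,-1,-1,-1,-1,-1,-1,-1])

```text
time_s: 59.85
tool_pos: [0.5256, -0.0521, 0.2328]
tool_rot: [-0.043, -3.141, -0.0]
contact_force: [-0.1, 0.6, -0.5]
gripper_width: 0.0851
finger_force: 0.0
```

Request:
step_arm(linear=[[0,-1,0],[0,-1,0],[0,-0.8,0],[0,0,0],[0,0,0],[0,0,0],[0,0,0]], turn=[0,0,0,0,0,0,0], fingers=[1,1,1,1,1,1,1])

```text
time_s: 60.43
tool_pos: [0.5245, -0.1059, 0.2325]
tool_rot: [-0.04, -3.141, -0.001]
contact_force: [0.5, -1.2, 0.9]
gripper_width: 0.0005
finger_force: 0.0
```

```bash
cat > chk.py <<'E'
from h import *
go(); g=grab('wrist'); f=g['frame']; cv2.imwrite('pics/chk.png',f); H=cv2.cvtColor(f,cv2.COLOR_BGR2HSV).astype(int)
# handle: dark blob near expected
gt,gs=grab('top'),grab('side'); cv2.imwrite('pics/top_c.png',gt['frame']); cv2.imwrite('pics/side_c.png',gs['frame'])
V=H[...,2]
def blob(V,p,th,ro=35):
    k=np.zeros_like(V);u,v=map(int,p);k[v-ro:v+ro,u-ro:u+ro]=1
    n,l,st,c=cv2.connectedComponentsWithStats(((V<th)&(k>0)).astype(np.uint8)); i=1+np.argmax(st[1:,4]); return c[i],st[i]
for n,gg,p in (('w',g,None),('t',gt,None),('s',gs,None)):
    q=proj(gg,[.5285,.0487,.153]); VV=cv2.cvtColor(gg['frame'],cv2.COLOR_BGR2HSV)[...,2].astype(int)
    try: c,st=blob(VV,q,60 if n!='w' else 80,40 if n=='w' else 12); print(n,'expected',q.round(1),'cover handle blob',c.round(1),st)
    except Exception as e: print(n,e)
E
python3 chk.py
```

```text
t 60.43 tcp [ 0.5245 -0.1059  0.2325] yaw -1.48 w 0.0005 F [ 0.5 -1.2  0.9] tilt [ 0.  0. -1.]
w expected [497.  214.8] cover handle blob [487.7 213.3] [ 463  174   50   80 3003]
t attempt to get argmax of an empty sequence
s expected [303.6 210.6] cover handle blob [307.7 210.3] [304 201   8  21  31]
```

The cover's handle appears where it should in the wrist view: the blob is at (488,213) and the top face was expected at (497,215), side included. Now I'll push the tray handle.

Request:
step_arm(linear=[[0,0,1],[0,0,1],[0,0,1],[0,0,1],[0,0,1],[0,0,1],[0,0,1],[0,0,1]], turn=[0,0,0,0,0,0,0,0], fingers=[1,1,1,1,1,1,1,1])

```text
time_s: 61.25
tool_pos: [0.5244, -0.1065, 0.0717]
tool_rot: [0.042, 3.141, 0.0]
contact_force: [0.6, 0.2, 0.2]
gripper_width: -0.0
finger_force: 0.0
```

Request:
step_arm(linear=[[0,0,1],[0,0,0.9],[0,0.5,0],[0,0.5,0],[0,0.3,0],[0,0.2,0],[0,0.2,0],[0,0.2,0]], turn=[0,0,0,0,0,0,0,0], fingers=[1,1,1,1,1,1,1,1])

```text
time_s: 61.92
tool_pos: [0.5261, -0.0693, 0.0357]
tool_rot: [0.043, 3.139, -0.001]
contact_force: [0.0, -3.0, 0.8]
gripper_width: 0.0001
finger_force: 1.7
```

Request:
step_arm(linear=[[0,0.2,0],[0,0.3,0],[0,0.4,0],[0,0.4,0],[0,0.4,0],[0,0.4,0],[0,0.4,0],[0,0.4,0]], turn=[0,0,0,0,0,0,0,0], fingers=[1,1,1,1,1,1,1,1])

```text
time_s: 62.58
tool_pos: [0.527, -0.0103, 0.0347]
tool_rot: [0.043, 3.141, -0.0]
contact_force: [1.4, -4.5, 1.9]
gripper_width: -0.0
finger_force: 1.9
```

The tray is moving with about 3–4 N of resistance.

Request:
step_arm(linear=[[0,0.4,0],[0,0.4,0],[0,0.4,0],[0,0.4,0],[0,0.4,0],[0,0.4,0],[0,0.4,0],[0,0.4,0]], turn=[0,0,0,0,0,0,0,0], fingers=[1,1,1,1,1,1,1,1])

```text
time_s: 63.25
tool_pos: [0.5286, 0.0535, 0.0346]
tool_rot: [-0.043, -3.141, 0.0]
contact_force: [2.7, -3.7, 0.7]
gripper_width: -0.0002
finger_force: 1.9
```

Request:
step_arm(linear=[[0,0.3,0],[0,0.2,0],[0,0.2,0],[0,0.1,0],[0,0,0]], turn=[0,0,0,0,0], fingers=[1,1,1,1,1])

```text
time_s: 63.67
tool_pos: [0.5286, 0.0696, 0.0344]
tool_rot: [-0.042, -3.14, -0.001]
contact_force: [-0.5, -0.5, -0.8]
gripper_width: -0.0003
finger_force: 0.0
```

Request:
step_arm(linear=[[0,0.1,0],[0,0.1,0],[0,0.1,0],[0,0.1,0],[0,0,0]], turn=[0,0,0,0,0], fingers=[1,1,1,1,1])

```text
time_s: 64.08
tool_pos: [0.5288, 0.0749, 0.0344]
tool_rot: [-0.046, -3.14, 0.004]
contact_force: [-1.6, -7.9, -0.0]
gripper_width: 0.0001
finger_force: 4.0
```

Request:
step_arm(linear=[[0,0.1,0],[0,0.05,0],[0,0,0]], turn=[0,0,0], fingers=[1,1,1])

```text
time_s: 64.33
tool_pos: [0.5287, 0.0751, 0.0344]
tool_rot: [-0.05, -3.14, 0.008]
contact_force: [-1.5, -14.8, 1.9]
gripper_width: 0.0002
finger_force: 7.6
```

Request:
step_arm(linear=[[0,0.05,0],[0,0,0],[0,0,0]], turn=[0,0,0], fingers=[1,1,1])

```text
time_s: 64.58
tool_pos: [0.5287, 0.0751, 0.0344]
tool_rot: [-0.051, -3.14, 0.009]
contact_force: [-2.2, -16.5, 1.4]
gripper_width: -0.0001
finger_force: 8.8
```

Hard stop at TCP y=0.0751, with the force carried by the fingers. I'll back off and check by measurement that the panel is where "home" requires (panel about 8–15 mm ahead of the hood's front edge).

Request:
step_arm(linear=[[0,-0.5,0],[0,-1,0],[0,-1,-1],[0,-1,-1],[0,-1,-1],[0,0,-1],[0,0,-1],[0,0,-1]], turn=[0,0,0,0,0,0,0,0], fingers=[1,1,1,1,1,1,1,1])

```text
time_s: 65.25
tool_pos: [0.5269, -0.0089, 0.1557]
tool_rot: [0.044, 3.141, 0.002]
contact_force: [0.3, 0.3, 0.6]
gripper_width: -0.0003
finger_force: 0.0
```

Request:
step_arm(linear=[[0,0,-1],[0,0,-1],[0,0,-1],[0,0,-1],[0,0,-1],[0,0,0],[0,0,0]], turn=[0,0,0,0,0,0,0], fingers=[1,1,1,1,1,1,1])

```text
time_s: 65.83
tool_pos: [0.5276, -0.0085, 0.2556]
tool_rot: [0.041, 3.139, 0.003]
contact_force: [1.3, 0.3, -1.3]
gripper_width: 0.0
finger_force: 0.0
```

```bash
cat > scan.py <<'E'
from h import *
go(); g=grab('wrist'); np.save('home.npy',g,allow_pickle=True); f=cv2.GaussianBlur(g['frame'],(3,3),0)
for x in (.46,.50,.54):
    a=proj(g,[x,-.02,.052]);b=proj(g,[x,.26,.052]); N=57
    print('x',x)
    for i in range(14,N):
        y=-.02+i*.005; u,v=proj(g,[x,y,.052]); 
        if 0<=u<559 and 0<=v<419: print(f"{y:.3f}:{'/'.join(map(str,f[int(round(v)),int(round(u))]))}",end=' ')
    print()
E
python3 scan.py
```

```text
t 65.83 tcp [ 0.5276 -0.0085  0.2556] yaw -1.51 w 0.0 F [ 1.3  0.3 -1.3] tilt [-0.002  0.002 -1.   ]
x 0.46
0.050:144/140/139 0.055:218/214/214 0.060:219/214/214 0.065:219/215/215 0.070:219/214/215 0.075:220/215/216 0.080:221/216/217 0.085:221/216/216 0.090:220/215/216 0.095:220/216/216 0.100:220/215/216 0.105:220/215/216 0.110:219/214/215 0.115:151/146/146 0.120:143/139/139 0.125:158/153/153 0.130:218/213/213 0.135:183/178/174 0.140:178/172/168 0.145:176/170/165 0.150:176/171/165 0.155:164/158/155 0.160:165/159/155 0.165:173/167/162 0.170:173/168/163 0.175:175/169/165 0.180:173/167/163 0.185:172/166/162 0.190:170/165/161 0.195:172/166/161 0.200:172/167/161 0.205:172/166/162 0.210:173/167/163 0.215:171/166/161 0.220:169/163/159 0.225:119/88/70 0.230:114/72/45 0.235:135/85/53 0.240:201/135/83 0.245:223/156/95 0.250:224/155/95 0.255:223/155/97 0.260:224/155/96 
x 0.5
0.050:211/207/207 0.055:221/217/217 0.060:221/217/217 0.065:221/216/217 0.070:222/217/218 0.075:222/217/218 0.080:221/216/217 0.085:197/192/193 0.090:82/76/77 0.095:86/81/80 0.100:87/83/83 0.105:92/86/85 0.110:87/82/82 0.1
[... 563 characters left out ...]
60:220/215/216 0.065:220/215/216 0.070:220/215/215 0.075:220/215/216 0.080:220/215/216 0.085:149/144/145 0.090:79/74/74 0.095:79/74/74 0.100:168/163/163 0.105:220/215/216 0.110:191/186/187 0.115:144/140/140 0.120:145/140/141 0.125:212/207/208 0.130:215/210/210 0.135:174/169/165 0.140:175/169/165 0.145:174/167/164 0.150:173/167/163 0.155:174/168/163 0.160:174/169/163 0.165:138/134/134 0.170:136/132/132 0.175:70/68/67 0.180:38/34/32 0.185:35/33/30 0.190:38/36/35 0.195:35/33/31 0.200:69/65/64 0.205:137/133/133 0.210:207/202/203 0.215:211/207/207 0.220:204/199/198 0.225:109/69/44 0.230:121/76/46 0.235:171/112/68 0.240:219/151/92 0.245:220/152/93 0.250:219/151/93 0.255:215/147/89 0.260:185/124/74
```

The panel's outer face is now at y≈0.1245, so it has travelled 0.153. The hood edge measured at two heights is 0.1425, so the nest is at home within calibration. The cover's front edge shows level under the lintel. Now I'll locate the clamp bar from the top and side views.

```bash
python3 - <<'E'
from h import *
gs,gt=grab('side'),grab('top')
def dark(g,p,w,h,th=45):
    u,v=map(int,p); V=g['frame'][v-h:v+h,u-w:u+w].max(2).astype(int)
    n,l,st,c=cv2.connectedComponentsWithStats((V<th).astype(np.uint8))
    for i in range(1,n):
        if st[i,4]>15: print(st[i][:4]+[u-w,v-h,0,0],st[i,4],(c[i]+[u-w,v-h]).round(1))
print('top');dark(gt,(258,160),12,14);print('side');dark(gs,(294,253),10,12)
for a,b in(((258.7,155),(292.5,248)),((258.7,165.5),(296,259))): p,e=tri([gt,gs],[a,b]); print(p.round(4),np.round(e,4))
print('pred', proj(gt,[.645,.069,.215]),proj(gt,[.645,.069,.16]),proj(gs,[.645,.069,.215]),proj(gs,[.645,.069,.16]))
go([.68,.062,.25],-1.6)
E
```

```text
top
side
[288 252  10   7] 37 [292.8 255.4]
[0.6693 0.0674 0.2119] [0.0007 0.0007]
[0.6571 0.0718 0.1359] [0.0018 0.0018]
pred [257.90054477 163.15882187] [258.74552552 167.71733975] [296.38422655 238.81977226] [295.97736428 249.84670045]
t 65.98 tcp [ 0.5265 -0.0087  0.2538] yaw -1.54 w 0.0001 F [ 0.1 -0.1 -0.2] tilt [ 0.001  0.    -1.   ]
shift units after... now-axes [-7.58  3.74  0.18] turn 0.01
  in axes after turn [-7.57  3.75  0.18]
```

The clamp tip triangulates to (0.669, 0.067, 0.212), which matches the 215 mm expected. It leans back slightly, at about 1.72 rad. I'll go over to its far side and down.

Request:
step_arm(linear=[[-1,0.45,-0.5],[-1,0.45,0],[-1,0.45,0],[-1,0.45,0],[-1,0.45,0],[-1,0.45,0],[-1,0.45,0],[-1,0.45,0]], turn=[0,0,0,0,0,0,0,0], fingers=[1,1,1,1,1,1,1,1])

```text
time_s: 66.65
tool_pos: [0.6895, 0.0591, 0.2628]
tool_rot: [-0.043, -3.139, -0.0]
contact_force: [-0.5, -0.0, 0.4]
gripper_width: -0.0002
finger_force: 0.0
```

Request:
step_arm(linear=[[-1,0.49,0],[-0.06,0,0],[0,0,1],[0,0,1],[0,0,1],[0,0,1],[0,0,0.7],[0,0,0]], turn=[0,0,0,0,0,0,0,0], fingers=[1,1,1,1,1,1,1,1])

```text
time_s: 67.32
tool_pos: [0.708, 0.0678, 0.1657]
tool_rot: [-0.044, -3.134, 0.001]
contact_force: [0.3, 0.8, -0.5]
gripper_width: -0.0001
finger_force: 0.0
```

Request:
step_arm(linear=[[0.5,0,0],[0.5,0,0],[0.5,0,0],[0.4,0,0],[0.35,0,0],[0,0,0]], turn=[0,0,0,0,0,0], fingers=[1,1,1,1,1,1])

```text
time_s: 67.82
tool_pos: [0.6646, 0.0687, 0.1715]
tool_rot: [0.044, 3.141, 0.001]
contact_force: [-0.2, -0.1, 0.6]
gripper_width: 0.0
finger_force: 0.0
```

Request:
step_arm(linear=[[0.55,0,0.02],[0.55,0,0.02],[0.54,0,0.03],[0.52,0,0.16],[0.52,0,0.16],[0.52,0,0.17]], turn=[0,0,0,0,0,0], fingers=[1,1,1,1,1,1])

```text
time_s: 68.32
tool_pos: [0.6015, 0.0705, 0.1599]
tool_rot: [0.043, 3.14, 0.0]
contact_force: [0.9, -0.6, 1.2]
gripper_width: -0.0004
finger_force: 0.8
```

```bash
python3 - <<'E'
from h import *
go([.5734,.0695,.1412],-1.6); gs,g0=grab('side'),cv2.imread('pics/side0.png')
V=lambda f:f.max(2).astype(int)
a=V(gs['frame'])[225:290,275:315];b=V(g0)[225:290,275:315]; d=np.argwhere((b<60)&(a>90)); print('was dark now light',len(d),d.mean(0)+[225,275] if len(d) else '')
E
```

```text
t 68.32 tcp [0.6015 0.0705 0.1599] yaw -1.58 w -0.0004 F [ 0.9 -0.6  1.2] tilt [-0.001  0.    -1.   ]
shift units after... now-axes [ 1.41 -0.09  0.93] turn 0.0
  in axes after turn [ 1.41 -0.09  0.93]
was dark now light 11 [255.90909091 295.81818182]
```

The fingers feel a light contact (0.8 N, force +x/+z), so the bar is following. Continuing the arc.

Request:
step_arm(linear=[[0.47,-0.05,0.3],[0.47,-0.04,0.31],[0.46,0,0.32],[0.37,0,0.4],[0.37,0,0.4],[0.37,0,0.41],[0.26,0,0.48],[0.25,0,0.48]], turn=[0,0,0,0,0,0,0,0], fingers=[1,1,1,1,1,1,1,1])

```text
time_s: 69.03
tool_pos: [0.5411, 0.0706, 0.0972]
tool_rot: [0.043, 3.141, 0.0]
contact_force: [0.2, 0.2, 0.9]
gripper_width: -0.0001
finger_force: 0.5
```

Request:
step_arm(linear=[[0.25,0,0.49],[0.15,0,0.5],[0.13,0,0.3],[0,0,0.1],[0,0,0]], turn=[0,0,0,0,0], fingers=[1,1,1,1,1])

```text
time_s: 69.45
tool_pos: [0.5299, 0.0706, 0.069]
tool_rot: [-0.043, -3.14, 0.001]
contact_force: [-0.2, 0.2, 0.5]
gripper_width: -0.0002
finger_force: 0.0
```

Request:
step_arm(linear=[[0,0,0.2],[0,0,0.2],[0,0,0.1],[0,0,0.1],[0,0,0],[0,0,0]], turn=[0,0,0,0,0,0], fingers=[1,1,1,1,1,1])

```text
time_s: 69.95
tool_pos: [0.5304, 0.0707, 0.0576]
tool_rot: [-0.043, -3.141, 0.0]
contact_force: [-0.5, -1.0, 0.5]
gripper_width: -0.0001
finger_force: 0.0
```

Request:
step_arm(linear=[[0,0,0.05],[0,0,0.05],[0,0,0],[0,0,0]], turn=[0,0,0,0], fingers=[1,1,1,1])

```text
time_s: 70.28
tool_pos: [0.5305, 0.0707, 0.0557]
tool_rot: [0.043, 3.141, 0.0]
contact_force: [1.9, 0.9, 0.3]
gripper_width: 0.0
finger_force: 0.7
```

Request:
step_arm(linear=[[0,0,0.1],[0,0,0.1],[0,0,0.05],[0,0,0]], turn=[0,0,0,0], fingers=[1,1,1,1])

```text
time_s: 70.62
tool_pos: [0.5305, 0.0708, 0.0519]
tool_rot: [-0.044, -3.141, -0.002]
contact_force: [-6.5, 0.5, 19.4]
gripper_width: -0.0001
finger_force: 9.5
```

Firm stop at z=0.052, which is the bar's top when level (45+7 mm). Retreat and verify.

Request:
step_arm(linear=[[0,0,-0.5],[0,0,-1],[0,0,-1],[0,0,-1],[0,0,-1],[0,0,-1],[0,0,-1],[0,0,-1]], turn=[0,0,0,0,0,0,0,0], fingers=[1,1,1,1,1,1,1,1])

```text
time_s: 71.28
tool_pos: [0.53, 0.0706, 0.2016]
tool_rot: [-0.044, -3.141, 0.0]
contact_force: [1.1, 1.4, -0.8]
gripper_width: -0.0002
finger_force: 0.0
```

Request:
step_arm(linear=[[0,-1,-1],[0,-1,-1],[0,-1,-1],[0,-1,0],[0,0,0],[0,0,0],[0,0,0]], turn=[0,0,0,0,0,0,0], fingers=[1,1,1,1,1,1,1])

```text
time_s: 71.87
tool_pos: [0.5279, -0.0085, 0.2602]
tool_rot: [-0.043, -3.14, -0.001]
contact_force: [-0.5, 0.1, -0.4]
gripper_width: 0.0002
finger_force: 0.0
```

```bash
cat > end.py <<'E'
from h import *
go(); g=grab('wrist'); f=cv2.GaussianBlur(g['frame'],(3,3),0).max(2).astype(int)
def line(x0,y0,x1,y1,z,n):
    for t in np.linspace(0,1,n):
        x,y=x0+(x1-x0)*t,y0+(y1-y0)*t; u,v=proj(g,[x,y,z]).round().astype(int)
        print(f"({x:.3f},{y:.3f}):{f[v,u] if 0<=u<560 and 0<=v<420 else '-'}",end=' ')
    print()
print('along bar'); line(.44,.0745,.60,.070,.052,33)
for x in(.49,.51,.55,.57): print('across',x); line(x,.03,x,.14,.052,45)
gs,gt=grab('side'),grab('top')
for n,gg in(('side',gs),('top',gt)):
    V=gg['frame'].max(2).astype(int); print(n)
    for x in np.arange(.44,.6,.01):
        u,v=proj(gg,[x,.0735-.03*(x-.48),.056]).round().astype(int); print(f"{x:.2f}:{V[v,u]}",end=' ')
    print()
E
python3 end.py
```

```text
t 71.87 tcp [ 0.5279 -0.0085  0.2602] yaw -1.56 w 0.0002 F [-0.5  0.1 -0.4] tilt [ 0.001  0.    -1.   ]
along bar
(0.440,0.074):226 (0.445,0.074):221 (0.450,0.074):221 (0.455,0.074):224 (0.460,0.074):220 (0.465,0.074):125 (0.470,0.074):87 (0.475,0.074):85 (0.480,0.073):85 (0.485,0.073):81 (0.490,0.073):83 (0.495,0.073):82 (0.500,0.073):81 (0.505,0.073):79 (0.510,0.073):80 (0.515,0.072):78 (0.520,0.072):137 (0.525,0.072):190 (0.530,0.072):190 (0.535,0.072):190 (0.540,0.072):190 (0.545,0.072):191 (0.550,0.071):191 (0.555,0.071):191 (0.560,0.071):191 (0.565,0.071):191 (0.570,0.071):192 (0.575,0.071):192 (0.580,0.071):192 (0.585,0.070):191 (0.590,0.070):192 (0.595,0.070):192 (0.600,0.070):192 
across 0.49
(0.490,0.030):86 (0.490,0.033):86 (0.490,0.035):88 (0.490,0.037):88 (0.490,0.040):89 (0.490,0.043):88 (0.490,0.045):90 (0.490,0.048):113 (0.490,0.050):182 (0.490,0.053):221 (0.490,0.055):221 (0.490,0.058):221 (0.490,0.060):202 (0.490,0.062):123 (0.490,0.065):78 (0.490,0.068):78 (0.490,0.070):81 (0.490,0.073):83 (0.490,0.075):83 (0.490,0.078):81 (0.490,0.080):85 (0.490,0.083):180 (0.490,
[... 2428 characters left out ...]
70,0.085):219 (0.570,0.087):218 (0.570,0.090):215 (0.570,0.093):214 (0.570,0.095):213 (0.570,0.098):214 (0.570,0.100):213 (0.570,0.103):212 (0.570,0.105):212 (0.570,0.108):210 (0.570,0.110):165 (0.570,0.113):139 (0.570,0.115):139 (0.570,0.118):140 (0.570,0.120):144 (0.570,0.123):180 (0.570,0.125):216 (0.570,0.128):221 (0.570,0.130):199 (0.570,0.133):178 (0.570,0.135):176 (0.570,0.138):176 (0.570,0.140):177 
side
0.44:98 0.45:95 0.46:255 0.47:46 0.48:61 0.49:61 0.50:61 0.51:50 0.52:73 0.53:186 0.54:188 0.55:185 0.56:188 0.57:187 0.58:188 0.59:190 
top
0.44:252 0.45:252 0.46:252 0.47:252 0.48:251 0.49:251 0.50:250 0.51:250 0.52:250 0.53:249 0.54:249 0.55:248 0.56:251 0.57:252 0.58:253 0.59:253
```

The bar is level: the grip runs from x=0.466 to 0.52 (its full 55 mm) at z≈0.052 in both views. The tray panel is unmoved at y=0.125. Handing in.

```bash
python3 -c "
from h import *
print(r.hand_in())"
```

```text
the job is handed in; nothing more can be done
None
```

The job is handed in: heat sink, all three cassettes and the plate are loaded, the cover is on, the tray is pushed to its stop and the clamp bar is down. The verdict is unknown, since the hand-in returned no result, and my only slip was a missed first grasp that slid one cassette about 10 mm before I re-gripped it.

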